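# Close a dowelled glue press on a sanding block

### The job

Load the small glue press: lay the brown sanding block flat in the nest between the press's corner stops, so that its weight keeps the little sensing plunger down. Then take the metal press plate off its sloping stand by the grip rib and lower it level and gently over both guide pins, without dropping it, until it rests flat on the block; let go, and leave the other things on the table undisturbed.

Things in the scene. Friction and masses are not known exactly. Their poses are not given: they have to be found in the camera images.
- block_centre (a point): Centre (half-way up) of the loose brown sanding block, a plain block 28 (x) x 70 (y) x 16 (z) mm, about 90 g, lying flat on the table; z is up. Either way round is good. At home in the nest its centre is 8 mm above the nest floor.
- nest (a point): Centre of the nest's floor on the fixed plywood base of the press, which measures 130 (x) x 200 (y) x 18 mm; this point is on its top face, 18 mm above the table, z up. Low corner stops 9 mm high leave an opening of 34 mm in x and 76 mm in y for the block, long side along y; between the stops the long sides of the nest are open over 56 mm, so fingers can reach down beside the block's middle. A black switch box 12 mm high stands outside the nest at x = +52, y = +60 mm.
- pin_a (a point): Top of one steel guide pin, at y = +65 mm from the nest's centre, 40 mm above the nest floor. Pin diameter 10 mm, its top 10 mm tapering to 4 mm; a collar of 20 mm diameter, 5 mm high, at its foot. Axes as the nest's.
- pin_b (a point): Top of the other guide pin, alike, at y = -65 mm from the nest's centre.
- plunger (a joint): Round steel sensing plunger of 10 mm diameter in the middle of the nest floor: travel down in m, 0 = up (standing 5 mm above the nest floor), 0.005 = level with the floor. Its spring needs about 0.3 N, less than the block's weight.
- press_plate: The loose press plate's underside centre. Aluminium plate 70 (x) x 160 (y) x 10 (z) mm, about 0.32 kg, with two through holes of 12 mm diameter at y = +65 and -65 mm and an upright dark steel grip rib on top. z is the plate's upper normal. It starts lying on a wooden stand that slopes 28 degrees and faces roughly towards the robot, long side level, lower edge on a ledge that is no higher than the plate. Either way round on the pins is good.
- plate_grip (a point): Centre (half-way up) of the plate's grip rib, 25 mm above the plate's underside centre along the plate's z; axes as the plate's. Rib 14 mm thick (x), 70 mm long (y), 30 mm high above the plate's top face (z), flat sides. With the plate at home on the block this point is 41 mm above the nest floor.
- stand: Fixed wooden stand, origin at the centre of its underside on the table, base 120 (x) x 180 (y) mm, 98 mm high at the back, its slope rising along its own +x.
- paint_pot_4: Bystander, to be left alone: white-capped paint pot, 38 mm across, 42 mm high; origin at the centre of its underside.
- paint_pot_1: Bystander, to be left alone: dark-capped paint pot, 33 mm across, 34 mm high; origin at the centre of its underside.
- driver_2: Bystander, to be left alone: black-handled screwdriver lying flat, 118 mm long; origin at the centre of its underside.
- glue_bottle: Bystander, to be left alone: white glue bottle with green cap, 30 mm across, 61 mm high; origin at the centre of its underside.
There are look-alikes about, which are no part of the job. What is meant by the part that bears block_centre is not orange or pink, and is the larger of those in its own colour.

How it is judged:
By the outcome, as a careful person would: the job done as asked, in the order asked, and still so for the second after the job is handed in, with the robot touching nothing.
It also fails if it takes over 61 s, if anything falls off the work surface, if the arm or the gripper's body presses on something with over 40 N, if the wrist force passes 120 N, or if a joint passes its speed limit or range.

### The arm

A 6-joint arm with a two-finger parallel gripper is mounted at the origin on the work surface; the furniture and walls round the work are solid. World frame = base frame: x ahead of the robot, y to its left, z up, the work surface at z = 0. Lengths are in m, angles in rad, forces in N, time in s.
With the tool pointing down it reaches from about 0.25 to 0.85 m from the base axis. Payload 12.5 kg.
Tool frame: the origin (TCP) lies at the centre of the arm's flange, where the gripper is bolted on; the fingertips stand 186 mm ahead of it and the grasp point (between the pads) lies 167 mm ahead of it; z points along the fingers, y is the direction in which the jaws open and shut (so a half turn about z gives the same grasp; the last joint's range is limited). The gripper opens to 93 mm and grips with 3 to 60 N. Pads are 15 mm wide; open, the fingers measure 128 mm over their backs; the gripper's body (75 mm by 188 mm) begins 65 mm behind the grasp point.
Start: joints at [-0.085, 0.351, 1.652, -0, 1.139, -0.085], TCP at [0.55, 0, 0.405] pointing down, gripper open.
Joint ranges: [-2.75, 2.75], [-0.79, 2.1], [0.01, 2.65], [-1.57, 4.71], [0.07, 3.14], [-2.87, 2.87]. Speed limits (rad/s): [2.22, 2.22, 2.79, 3.14, 3.14, 3.14].

### API

Orientations are given as a unit quaternion [x, y, z, w].
In Python, from workcell import bot, cams, job gives the robot as it stands. The module is installed in compiled form; this text tells all that it offers.
- The arm moves only by the shell command python3 -m handwheel 'ROWS' [FORCE]. ROWS is a JSON object of lists of equal length, an entry for each row: "jaw": the finger opening in m, from 0 to 0.093; "dp": the shift along the world's x, y, z in m, a list of three; "spin": the turn about the world's z in rad. A call has 1 to 20 rows; each row shifts and turns the commanded pose from where the row before left it; what a row does not reach is not made up. A row lasts 1/12 s, in which the tool goes at most 41.7 mm and 7.16 degrees, less where a joint would pass 70% of its speed; a pose out of reach is approached as far as the arm can. A call is refused whole if a number of a shift passes 0.0417 or a number of a turn 0.125, either way. A call with a gripper value outside its range is refused whole. The fingers move at their own pace and stop on an object; FORCE is the grip in N (left out, the last holds). Time passes only in rows, so rows that do not move let the fingers close. It gives the time, the measured TCP pose, the force and the opening at its end, in the units of the state.
- bot.get_state(): the state, without advancing time (a new reading comes with each control period).
- cams.camera(name): name is "scene" or "side" or "wrist"; returns a dict with "img" (400x640x3 uint8, red, green, blue), "z_map" (400x640 float32, m along the optical axis (not along the pixel's ray), 0 where there is no reading), "fx", "fy", "cx", "cy" (pixels), "k1" (the pictures are not rectified: a ray, as slopes to the right and down, at radius r is drawn at 1 + k1 r^2 times it, then the intrinsics apply), "R" (3x3) and "t" (3): a world point X has camera coordinates R X + t. Camera axes: x right, y down, z forward; pixel columns grow to the right and rows downward; lengths in m; the calibration is good to about 2 mm. A picture is of the moment at which its call begins.
- job.hand_in(): hands the job in, once; it reports no verdict.
The state is a dict: "time": time; "joint_pos": joint angles; "qvel": joint speeds; "joint_efforts": joint torques, N m; "tool_pos": TCP position; "tcp_rot": TCP orientation; "force": force on the tool from outside, world axes, zero at the start; "moment": the same for the moment, N m; "width": opening from 0.0 (shut) to 1.0 (fully open).
Only numpy, scipy, OpenCV 4.12 (cv2) and the standard library are available. Lean on these libraries where they do the work, as an engineer would, in place of code of your own. Each camera call takes 0.05 s, during which the arm holds its last target.

## Working session

There is one attempt and no reset: what is moved stays moved. The work goes in short steps, Python scripts to look and compute and a shell command to move; the robot and the scene stay as the last step left them, time stands still between calls to the robot, and variables do not carry over. Pictures are saved under pics/ and viewed, and the job is handed in when it is done.

```bash
mkdir -p pics; ls; cat > h.py <<'E'
from workcell import bot,cams,job
import numpy as np,cv2,pickle
def grab(n,tag):
    c=cams.camera(n); pickle.dump(c,open(f'pics/{n}_{tag}.pkl','wb'))
    cv2.imwrite(f'pics/{n}_{tag}.png',c['img'][:,:,::-1]); return c
def load(n,tag): return pickle.load(open(f'pics/{n}_{tag}.pkl','rb'))
def slopes(c,uv):
    uv=np.asarray(uv,float).reshape(-1,1,2)
    K=np.array([[c['fx'],0,c['cx']],[0,c['fy'],c['cy']],[0,0,1.]])
    return cv2.undistortPoints(uv,K,np.array([c['k1'],0,0,0,0.]),None).reshape(-1,2)
def onplane(c,uv,z):
    s=slopes(c,uv); d=np.c_[s,np.ones(len(s))]@c['R']; o=-c['R'].T@c['t']
    return o+d*((z-o[2])/d[:,2])[:,None]
def depthpts(c,uv):
    uv=np.asarray(uv).reshape(-1,2); s=slopes(c,uv); z=c['z_map'][uv[:,1].astype(int),uv[:,0].astype(int)]
    P=np.c_[s,np.ones(len(s))]*z[:,None]; return (P-c['t'])@c['R']
def proj(c,X):
    X=np.asarray(X,float).reshape(-1,3)@c['R'].T+c['t']; s=X[:,:2]/X[:,2:]; r2=(s**2).sum(1)[:,None]
    return s*(1+c['k1']*r2)*[c['fx'],c['fy']]+[c['cx'],c['cy']]
E
python3 - <<'E'
from h import *
for n in ['scene','side','wrist']:
    c=grab(n,'0'); print(n,-c['R'].T@c['t'],c['R'][2],c['k1'],c['fx'])
print(bot.get_state())
E
```

```text
pics
scene [-0.0133211   0.56800349  0.82581202] [ 0.5237413  -0.47067083 -0.71004509] -0.14987106647141307 481.66038153948347
side [ 0.53988779 -0.82413357  0.79031349] [-0.01731009  0.78858915 -0.61467676] -0.1129857900442127 444.0673782552326
wrist [0.54951219 0.07658968 0.38474167] [-0.00129282 -0.27401984 -0.96172317] -0.06562865740118104 342.1473486164387
{'time': 0.15, 'joint_pos': array([-8.45922894e-02,  3.51109135e-01,  1.65223052e+00,  4.64025953e-05,
        1.13912565e+00, -8.46045813e-02]), 'qvel': array([-0.00123065, -0.00094385, -0.00357487, -0.0001779 ,  0.00081553,
        0.00116502]), 'joint_efforts': array([ 9.91285888e-04, -4.97462654e+01, -2.85344088e+01,  6.99646957e-02,
        2.45898723e-02, -7.18797719e-05]), 'tool_pos': array([5.49910823e-01, 4.12462913e-05, 4.04344559e-01]), 'tcp_rot': array([ 7.07109238e-01,  7.07104189e-01, -2.65252107e-04, -3.47081145e-04]), 'force': array([ 0.11603629,  0.18465074, -0.55295418]), 'moment': array([ 0.0346007 , -0.02130789, -0.04175935]), 'width': 0.9963112038580392}
```

View pics/scene_0.png

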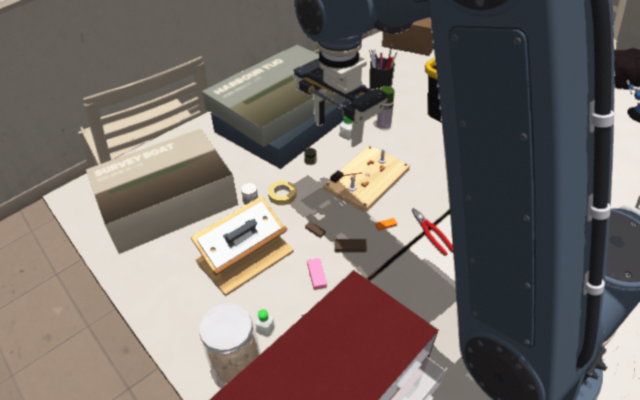

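View pics/side_0.png

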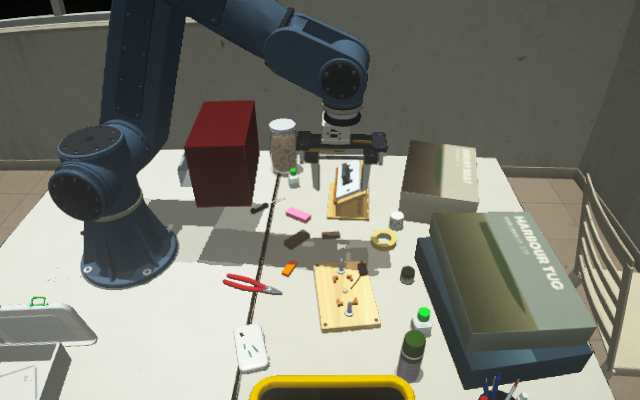

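View pics/wrist_0.png

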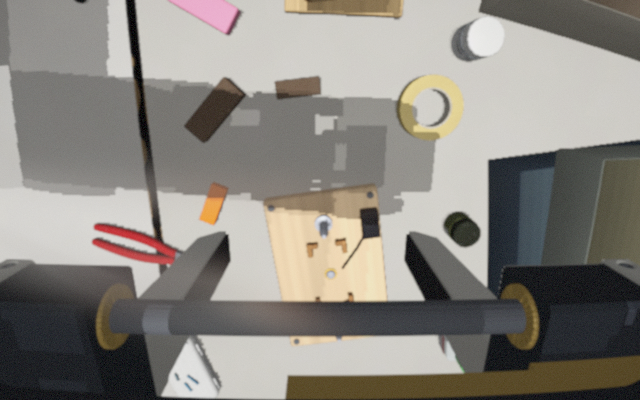

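The scene and side views show the dark brown block at scene (350,245), side (297,239) and wrist (215,110), with a smaller brown decoy beside it. The press is at wrist (330,270) and the plate on its stand is at scene (240,232). Next I'll measure them.

```bash
python3 - <<'E'
from h import *
a=load('side','0')['img'][190:340,260:420,::-1]; b=load('scene','0')['img'][140:300,180:420,::-1];w=load('wrist','0')['img'][0:345,160:480,::-1]
cv2.imwrite('pics/c1.png',cv2.resize(a,None,fx=4,fy=4,interpolation=2))
cv2.imwrite('pics/c2.png',cv2.resize(b,None,fx=3.3,fy=3.3,interpolation=2))
cv2.imwrite('pics/c3.png',cv2.resize(w,None,fx=1.7,fy=1.7,interpolation=2))
E
```

```text
(no output)
```

View pics/c1.png

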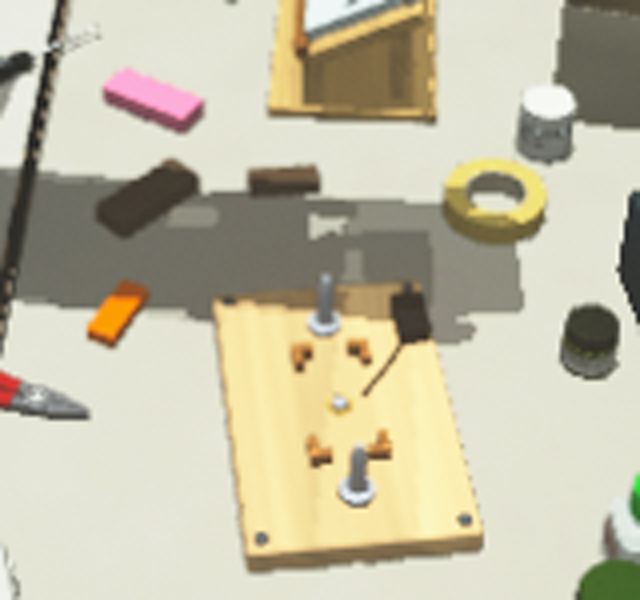

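View pics/c2.png

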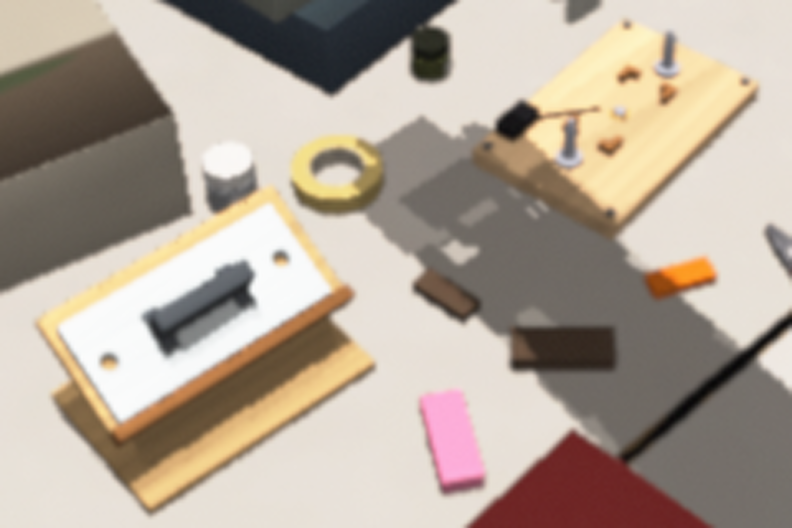

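View pics/c3.png

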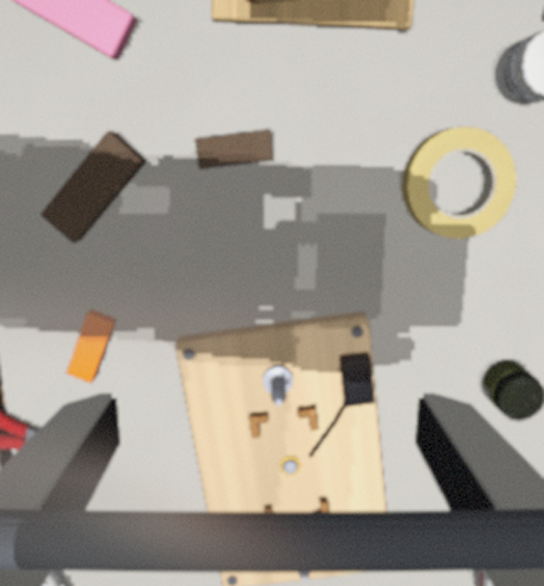

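```bash
python3 - <<'E'
from h import *
# block top face
def dark(c,box,thr=75):
    u0,v0,u1,v1=box; im=c['img'][v0:v1,u0:u1].astype(int)
    P=None
    m=((im[...,0]>im[...,2]+4)&(im.sum(2)<3*85)).astype(np.uint8)
    n,l,s,ce=cv2.connectedComponentsWithStats(m); k=1+s[1:,4].argmax(); print('comp',s[k],ce[k]+[u0,v0])
    v,u=np.where(l==k); return np.c_[u+u0,v+v0]
for n,box in [('scene',(325,228,375,260)),('side',(280,225,315,252)),('wrist',(180,70,250,145))]:
    c=load(n,'0'); uv=dark(c,box); P=depthpts(c,uv); ok=P[:,2]>0.0
    T=P[(abs(P[:,2]-.016)<.006)]
    print(n,len(T),'z med',np.median(T[:,2]))
    Q=onplane(c,uv,.016) if n!='x' else T
    for q in (T,Q):
        r=cv2.minAreaRect((q[:,:2]*1000).astype(np.float32)); print(r)
# press
w=load('wrist','0');s=load('side','0');sc=load('scene','0')
f=lambda x,y:(160+x/1.7,y/1.7); fs=lambda x,y:(260+x/4,190+y/4); fc=lambda x,y:(180+x/3.3,140+y/3.3)
print('plunger z.023: w',onplane(w,[f(290,465)],.023),'s',onplane(s,[fs(340,402)],.023),'sc',onplane(sc,[fc(619,111)],.023))
print('collar centres top z.023 (wr a)',onplane(w,[f(278,380)],.023))
print('side collars',onplane(s,[fs(324,324),fs(357,489)],.023))
print('scene collars',onplane(sc,[fc(569,157),fc(667,68)],.023))
print('side pintops',onplane(s,[fs(325,277),fs(358,448)],.058))
print('scene pintops',onplane(sc,[fc(571,121),fc(669,35)],.058))
print('base corners side', onplane(s,[fs(215,300),fs(248,557),fs(482,535),fs(422,286)],.018))
print('base corners wrist', onplane(w,[f(177,340),f(367,314)],.018))
print('base screws side', onplane(s,[fs(229,300),fs(261,538),fs(465,519)],.018))
print('base screws scene', onplane(sc,[fc(487,146),fc(610,213),fc(744,82),fc(627,25)],.018))
E
```

```text
comp [ 10  11  32  14 418] [351.34449761 245.37320574]
scene 329 z med 0.014461455784358528
((437.8695983886719, 63.66521453857422), (68.49410247802734, 29.96885108947754), 46.83314514160156)
((433.57647705078125, 68.29193878173828), (68.43792724609375, 36.560855865478516), 46.57506561279297)
comp [  4   6  25  19 262] [295.73282443 239.80534351]
side 190 z med 0.015507459653593327
((439.8989562988281, 61.672813415527344), (68.54501342773438, 29.898033142089844), 48.588287353515625)
((439.7353515625, 54.54679870605469), (75.38114929199219, 40.379920959472656), 45.75578689575195)
comp [   4    9   62   64 1666] [213.17767107 112.16566627]
wrist 1597 z med 0.01639200224684714
((439.14996337890625, 64.70768737792969), (69.54724884033203, 27.927404403686523), 47.219879150390625)
((440.1163635253906, 64.34254455566406), (70.29624938964844, 29.43471908569336), 46.809974670410156)
plunger z.023: w [[ 0.56500143 -0.12328852  0.023     ]] s [[ 0.56707293 -0.1285205   0.023     ]] sc [[ 0.56260463 -0.1228735   0.023     ]]
collar centres top z.023 (wr a) [[ 0.55636366 -0.06025602  0.023     ]]
[... 253 characters left out ...]
0.1930149   0.058     ]]
scene pintops [[ 0.55381434 -0.05984296  0.058     ]
 [ 0.57041361 -0.18402927  0.058     ]]
base corners side [[ 0.49078516 -0.04215874  0.018     ]
 [ 0.51762046 -0.23609062  0.018     ]
 [ 0.64341725 -0.21841339  0.018     ]
 [ 0.61887506 -0.0262231   0.018     ]]
base corners wrist [[ 0.48971636 -0.03404396  0.018     ]
 [ 0.61423896 -0.01642286  0.018     ]]
base screws side [[ 0.49940421 -0.04190051  0.018     ]
 [ 0.52419113 -0.22327468  0.018     ]
 [ 0.6348465  -0.20770397  0.018     ]]
base screws scene [[ 0.60694565 -0.0275248   0.018     ]
 [ 0.49654168 -0.04313158  0.018     ]
 [ 0.52248283 -0.22276572  0.018     ]
 [ 0.63256466 -0.20798295  0.018     ]]
```

```bash
python3 -m handwheel '{"jaw":[0.05,0.05,0.05,0.05,0.05,0.05,0.05,0.05],"dp":[[-0.0184,0.0107,-0.02],[-0.0184,0.0107,-0.02],[-0.0184,0.0107,-0.02],[-0.0184,0.0107,-0.02],[-0.0184,0.0107,-0.02],[-0.0184,0.0107,-0.02],[0,0,0],[0,0,0]],"spin":[-0.125,-0.125,-0.125,-0.125,-0.125,-0.125,0,0]}' 20
python3 - <<'E'
from h import *
c=grab('wrist','1'); print(proj(c,[[.4394,.064,.016],[.4394,.064,.11]]))
from scipy.spatial.transform import Rotation as R
print(R.from_quat(bot.get_state()['tcp_rot']).as_matrix())
E
```

```text
time: 0.82
tool_pos: [0.4393, 0.0645, 0.2843]
tcp_rot: [0.916, 0.4, -0.001, -0.0]
force: [0.3, -0.2, 0.1]
width: 0.545
[[318.76597851 201.28314303]
 [319.38916453 256.8322883 ]]
[[ 6.79154254e-01  7.33995366e-01  5.49630414e-04]
 [ 7.33995491e-01 -6.79154340e-01 -3.84175585e-05]
 [ 3.45085571e-04  4.29517694e-04 -9.99999848e-01]]
```

View pics/wrist_1.png

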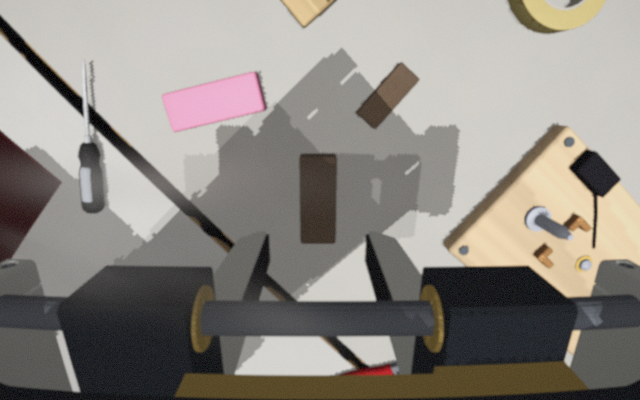

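The block at (318,198) is aligned with the jaws and centred where I predicted. Descending to grip it.

```bash
python3 -m handwheel '{"jaw":[0.05,0.05,0.05,0.05,0.05,0.05,0.015,0.015,0.015,0.015,0.015,0.015],"dp":[[0,0,-0.03],[0,0,-0.03],[0,0,-0.02],[0,0,-0.015],[0,0,0],[0,0,0],[0,0,0],[0,0,0],[0,0,0],[0,0,0],[0,0,0],[0,0,0]],"spin":[0,0,0,0,0,0,0,0,0,0,0,0]}' 25
```

```text
time: 1.87
tool_pos: [0.4399, 0.0642, 0.1904]
tcp_rot: [0.917, 0.399, 0.001, 0.0]
force: [-2.4, -0.6, 8.0]
width: 0.296
```

```bash
python3 -m handwheel '{"jaw":[0.015,0.015,0.015,0.015,0.015,0.015,0.015,0.015,0.015,0.015,0.015,0.015,0.015],"dp":[[0,0,0.02],[0,0,0.03],[0,0,0.03],[0,0,0.03],[0.0156,-0.0236,0],[0.0156,-0.0236,0],[0.0156,-0.0236,0],[0.0156,-0.0236,0],[0.0156,-0.0236,0],[0.0156,-0.0236,0],[0.0156,-0.0236,0],[0.0156,-0.0236,0],[0,0,0]],"spin":[0,0,0,0,0.125,0.125,0.125,0.125,0.125,0.125,0.125,0.012,0]}' 25
python3 - <<'E'
from h import *
for n in ['side','wrist','scene']:grab(n,'2')
s=bot.get_state();print(s['tool_pos'],s['width'],s['force'])
a=load('side','2')['img'][170:370,240:440,::-1]; 
cv2.imwrite('pics/c4.png',cv2.resize(a,None,fx=3,fy=3,interpolation=2))
E
```

```text
time: 2.95
tool_pos: [0.5661, -0.128, 0.3]
tcp_rot: [0.657, 0.754, 0.0, 0.001]
force: [0.1, 0.2, -1.0]
width: 0.296
[ 0.56399836 -0.12437483  0.29950917] 0.2985433919848475 [ 0.06051226  1.15356743 -1.42890006]
```

View pics/c4.png

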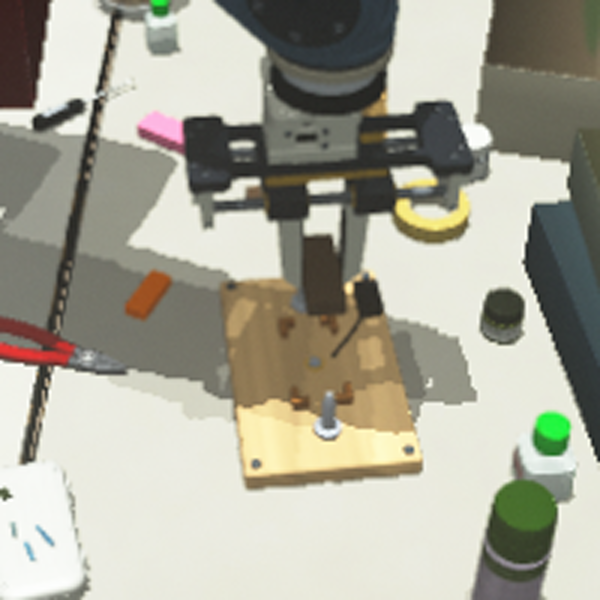

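View pics/wrist_2.png

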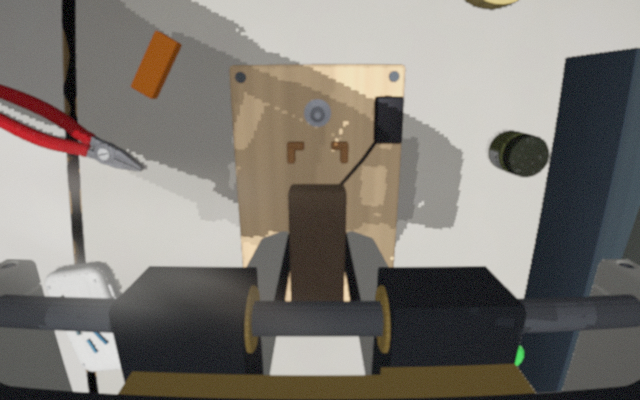

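View pics/scene_2.png

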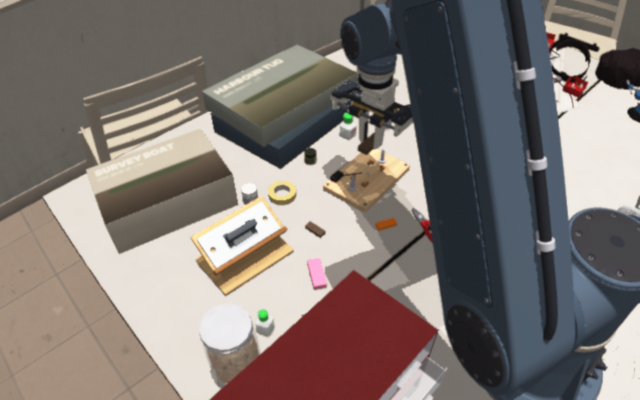

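```bash
python3 - <<'E'
from h import *
w=load('wrist','2')
a=w['img'][50:320,220:420,::-1]
cv2.imwrite('pics/c5.png',cv2.resize(a,None,fx=2.2,fy=2.2,interpolation=2))
print('collar',onplane(w,[(317,112)],.023)); print('screws',onplane(w,[(240,77),(393,76)],.018))
print('stops inner',onplane(w,[(305,144),(331,144)],.027), )
n=onplane(w,[(232,66),(405,66)],.018);print('corners',n)
# expected screws from center c yaw
m=w['img'].astype(int)
# block end edge in 3D at depth
uv=[(300,190),(317,190),(335,190),(317,220)];print(depthpts(w,uv))
import math
for yaw in (7.5,8,8.5):
  y=math.radians(yaw);c=np.array([.565,-.125]);X=np.array([math.cos(y),math.sin(y)]);Y=np.array([-X[1],X[0]])
  print(yaw,'pin',c+.065*Y,'plate corners',c-.065*X+.1*Y,c+.065*X+.1*Y)
E
```

```text
collar [[ 0.55585116 -0.06055739  0.023     ]]
screws [[ 0.49655907 -0.04314316  0.018     ]
 [ 0.60755802 -0.02744998  0.018     ]]
stops inner [[ 0.55013501 -0.08451948  0.027     ]
 [ 0.56917927 -0.08194827  0.027     ]]
corners [[ 0.49009392 -0.03617326  0.018     ]
 [ 0.61498506 -0.0192778   0.018     ]]
[[ 0.55214691 -0.09271892  0.12615716]
 [ 0.56005926 -0.09209678  0.12452803]
 [ 0.5684793  -0.09101199  0.12433982]
 [ 0.56203784 -0.10675268  0.12514183]]
7.5 pin [ 0.5565158  -0.06055608] plate corners [ 0.48750346 -0.03433972] [ 0.6163913  -0.01737131]
8 pin [ 0.55595375 -0.06063258] plate corners [ 0.48671527 -0.03501944] [ 0.61545011 -0.01692694]
8.5 pin [ 0.55539239 -0.06071397] plate corners [ 0.48593303 -0.03570603] [ 0.61450509 -0.0164908 ]
```

View pics/c5.png

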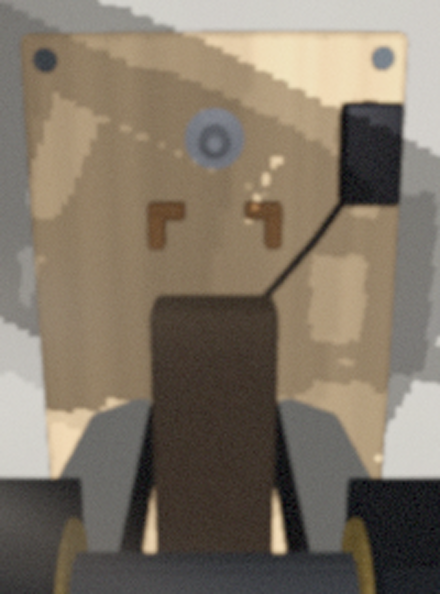

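```bash
python3 -m handwheel '{"jaw":[0.015,0.015,0.015,0.015,0.015,0.015],"dp":[[0.001,-0.0006,-0.02],[0,0,-0.02],[0,0,-0.02],[0,0,-0.015],[0,0,0],[0,0,0]],"spin":[0,0,0,0,0,0]}' 25
python3 - <<'E'
from h import *
for n in ['side','wrist']:grab(n,'3')
s=bot.get_state();print(s['tool_pos'],s['width'],s['force'])
a=load('side','3')['img'][230:340,300:390,::-1]; b=load('wrist','3')['img'][0:330,200:460,::-1]
a=cv2.resize(a,(491,600),interpolation=2);b=cv2.resize(b,(300,381));b=np.vstack([b,np.zeros((219,300,3),np.uint8)])
cv2.imwrite('pics/c6.png',np.hstack([a,b]))
E
```

```text
time: 3.6
tool_pos: [0.565, -0.1244, 0.2247]
tcp_rot: [0.657, 0.754, -0.0, -0.001]
force: [0.5, 0.1, -0.1]
width: 0.296
[ 0.56557772 -0.12478262  0.22593341] 0.2975920591760527 [ 0.79145234 -0.56521367 -0.2680938 ]
```

View pics/c6.png

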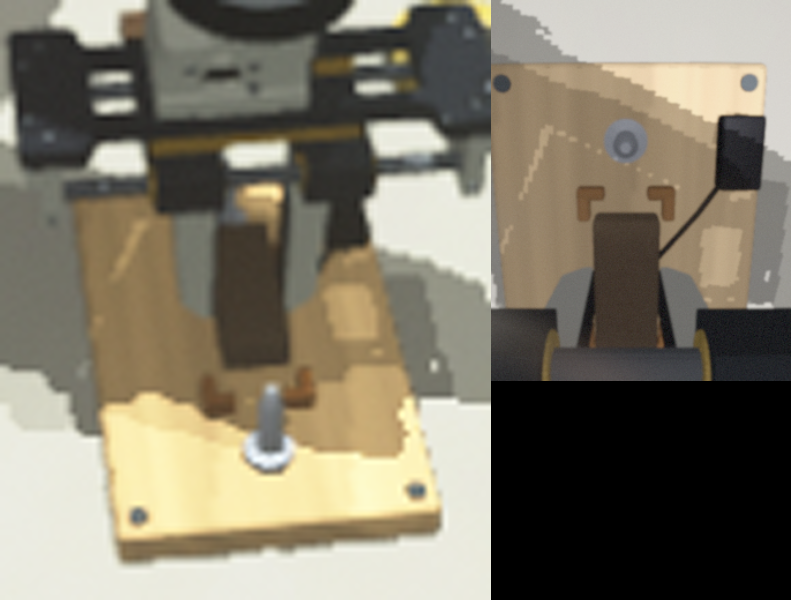

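```bash
python3 - <<'E'
from h import *
w=load('wrist','3')
b=w['img'][130:260,270:370,::-1];cv2.imwrite('pics/c7.png',cv2.resize(b,None,fx=6,fy=4.6,interpolation=2))
E
```

```text
(no output)
```

View pics/c7.png

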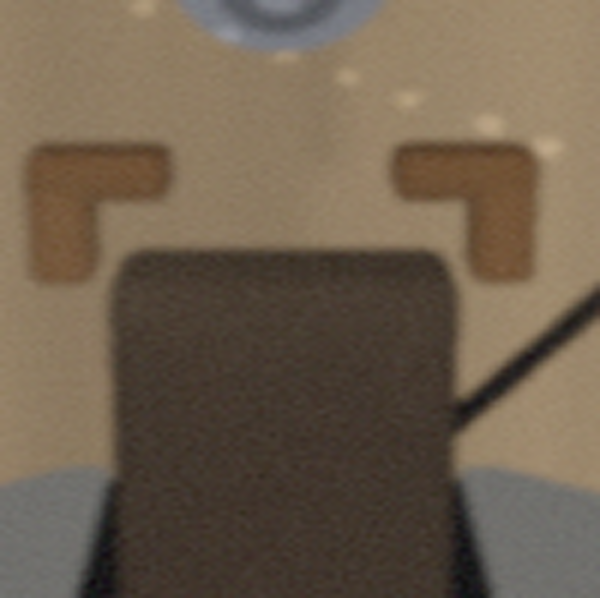

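```bash
python3 - <<'E'
from h import *
import math
w=load('wrist','3'); f=lambda x,y:(270+x/6,130+y/4.6)
y=math.radians(8);R=np.array([[math.cos(y),math.sin(y)],[-math.sin(y),math.cos(y)]]);c=np.array([.565,-.125])
g=lambda l,z:np.round((onplane(w,[f(*p) for p in l],z)[:,:2]-c)@R.T*1000,1)
print('stop inner',g([(97,205),(468,205)],.027).tolist(),'expect -17,38 17,38')
print('collar',g([(282,-8)],.023).tolist())
print('block top z .052',g([(113,275),(456,275)],.052).tolist(),'end',g([(285,275)],.052).tolist())
print('block lower end edge z .036',g([(285,250)],.036).tolist())
E
```

```text
stop inner [[-16.3, 37.2], [16.8, 37.1]] expect -17,38 17,38
collar [[0.3, 61.3]]
block top z .052 [[-12.9, 35.5], [13.7, 35.4]] end [[0.4, 35.4]]
block lower end edge z .036 [[0.5, 34.0]]
```

```bash
python3 -m handwheel '{"jaw":[0.015,0.015,0.015,0.015,0.015],"dp":[[0,-0.0006,-0.008],[0,0,-0.005],[0,0,-0.004],[0,0,0],[0,0,0]],"spin":[0,0,0,0,0]}' 25
```

```text
time: 4.12
tool_pos: [0.5654, -0.1258, 0.2077]
tcp_rot: [0.657, 0.754, -0.0, 0.0]
force: [-0.4, -0.3, 1.9]
width: 0.303
```

```bash
python3 -m handwheel '{"jaw":[0.045,0.045,0.045,0.045,0.045,0.045,0.045,0.045,0.045],"dp":[[0,0,0],[0,0,0],[0,0,0],[0,0,0.01],[0,0,0.03],[0,0,0.04],[0,0,0.04],[0,0,0.02],[0,0,0]],"spin":[0,0,0,0,0,0,0,0,0]}' 25
python3 - <<'E'
from h import *
for n in ['side','wrist']:grab(n,'4')
s=bot.get_state();print(s['tool_pos'],s['width'],s['force'])
a=load('side','4')['img'][230:340,300:390,::-1]; b=load('wrist','4')['img'][0:330,200:460,::-1]
a=cv2.resize(a,(491,600),interpolation=2);b=cv2.resize(b,(300,381));b=np.vstack([b,np.zeros((219,300,3),np.uint8)])
cv2.imwrite('pics/c8.png',np.hstack([a,b]))
E
```

```text
time: 4.87
tool_pos: [0.5661, -0.1259, 0.3535]
tcp_rot: [0.657, 0.754, 0.002, 0.004]
force: [0.6, 0.6, 1.1]
width: 0.487
[ 0.56522827 -0.12573206  0.34865427] 0.4907444393871527 [-0.13351527 -0.18870166 -0.35841626]
```

View pics/c8.png

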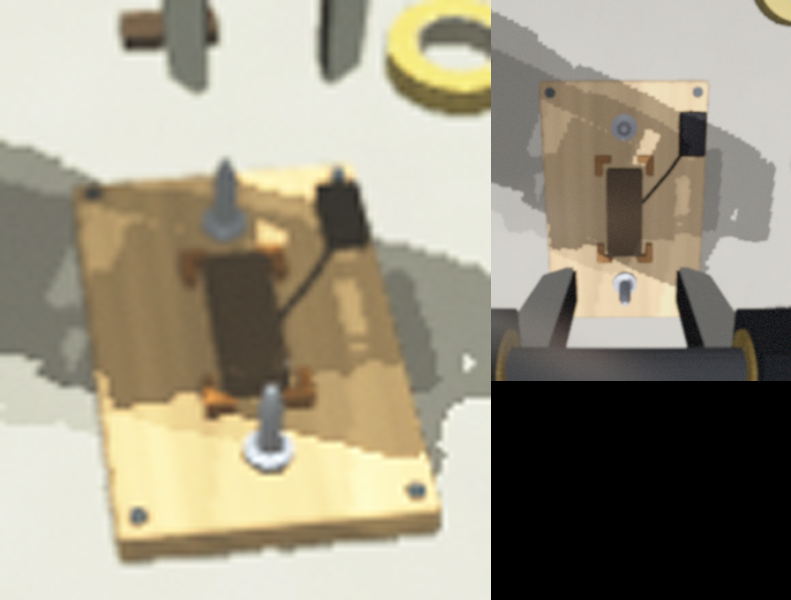

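The block lies between the stops. Next I'll check its height, refine the pin positions from the wrist view where both pins are visible, and measure the plate.

```bash
python3 - <<'E'
from h import *
w=load('wrist','4')
g=lambda x,y:(200+(x-491)*260/300,y*330/381)
uv=np.array([[u,v] for u in range(int(g(612,0)[0]),int(g(636,0)[0])) for v in range(int(g(0,175)[1]),int(g(0,250)[1]),3)])
P=depthpts(w,uv);print('block top z',np.percentile(P[:,2],[5,50,95]),P[:,:2].mean(0))
A=np.c_[P[:,:2],np.ones(len(P))];print('plane',np.linalg.lstsq(A,P[:,2],rcond=None)[0])
cv2.imwrite('pics/c9.png',np.hstack([cv2.resize(w['img'][90:130,290:340,::-1],None,fx=8,fy=8,interpolation=2),cv2.resize(w['img'][225:265,290:340,::-1],None,fx=8,fy=8,interpolation=2)]))
# plate: depth pts in scene
c=load('scene','2')
im=c['img'][195:275,185:295,::-1];cv2.imwrite('pics/c10.png',cv2.resize(im,None,fx=7,fy=7,interpolation=2))
E
```

```text
block top z [0.03331492 0.034445   0.03562446] [ 0.56362476 -0.12360678]
plane [-0.00898246  0.0028816   0.03984833]
```

View pics/c9.png

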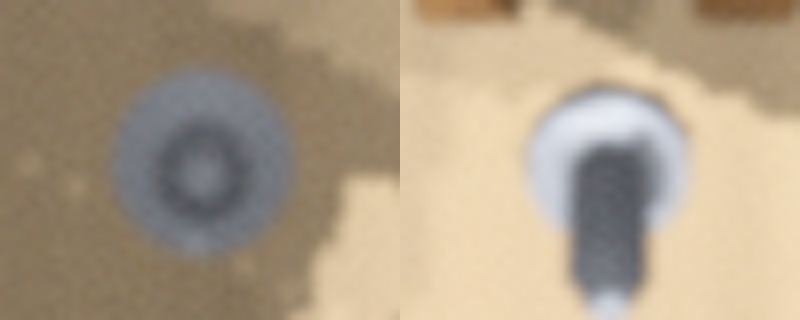

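View pics/c10.png

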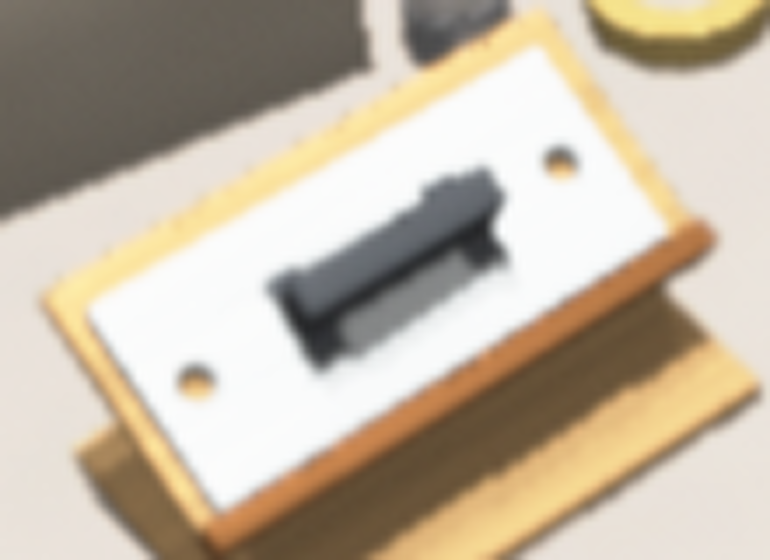

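```bash
python3 - <<'E'
from h import *
import math
w=load('wrist','4')
ca,cb=onplane(w,[(315.4,110.25),(316.1,245.75)],.023); ta,tb=onplane(w,[(315.4,111.25),(316,262.75)],.058)
for a,b in ((ca,cb),(ta,tb)): d=a-b; print(a,b,'mid',(a+b)/2,np.linalg.norm(d),'yaw',math.degrees(math.atan2(-d[0],d[1])))
c=load('scene','2')
f=lambda x,y:(185+x/7,195+y/7)
corn=np.array([f(90,310),f(540,45),f(670,232),f(220,512)])
m=np.zeros((400,640),np.uint8);cv2.fillPoly(m,[corn.round().astype(int)],1);m=cv2.erode(m,np.ones((5,5)))
m&=(c['img'].min(2)>200).astype(np.uint8)
v,u=np.where(m);P=depthpts(c,np.c_[u,v])
A=np.c_[P[:,:2],np.ones(len(P))]
for i in range(3):
    k=np.linalg.lstsq(A,P[:,2],rcond=None)[0];r=P[:,2]-A@k;ok=abs(r)<.006;A=A[ok];P=P[ok]
n=np.array([-k[0],-k[1],1]);n/=np.linalg.norm(n);print('normal',n,'tilt',math.degrees(math.acos(n[2])),'rise dir',math.degrees(math.atan2(k[1],k[0])),len(P),r.std())
o=-c['R'].T@c['t']
def onpl(uv):
    s=slopes(c,uv);d=np.c_[s,np.ones(len(s))]@c['R'];p0=P.mean(0);return o+d*((p0-o)@n/(d@n))[:,None]
C=onpl(corn);print(C,[np.linalg.norm(C[i]-C[i-1]) for i in range(4)],'centre',C.mean(0))
H=onpl([f(197,379),f(560,161)]);print('holes',H,H.mean(0),np.linalg.norm(H[0]-H[1]))
print('grip', C.mean(0)+.015*n)
E
```

```text
[ 0.55641194 -0.06121722  0.023     ] [ 0.57447039 -0.1891365   0.023     ] mid [ 0.56544117 -0.12517686  0.023     ] 0.12918764436176136 yaw 8.035384504777115
[ 0.55634196 -0.06069679  0.058     ] [ 0.57436844 -0.18955836  0.058     ] mid [ 0.5653552  -0.12512757  0.058     ] 0.13011631724310418 yaw 7.963445275791787
normal [-0.10815437 -0.02816216  0.99373514] tilt 6.416827542420332 rise dir 14.595068845130493 135 0.0017268646705127172
[[0.61581449 0.32717964 0.08852274]
 [0.61489375 0.161997   0.0837413 ]
 [0.53338499 0.17775292 0.07531672]
 [0.53564408 0.33810774 0.080107  ]] [np.float64(0.08134827942211759), np.float64(0.16525440083549933), np.float64(0.083443996035234), np.float64(0.16044225150750677)] centre [0.57493433 0.25125932 0.08192194]
holes [[0.57656574 0.31710767 0.08396562]
 [0.57484226 0.18619189 0.08006793]] [0.575704   0.25164978 0.08201677] 0.13098513032983905
grip [0.57331201 0.25083689 0.09682797]
```

```bash
python3 -m handwheel '{"jaw":[0.09,0.09,0.09,0.09,0.09,0.09,0.09,0.09,0.09,0.09],"dp":[[0,0.035,0.005],[0,0.035,0.005],[0,0.035,0.005],[0,0.035,0.005],[0.0025,0.035,0.005],[0.0025,0.035,0.005],[0.0025,0.035,0],[0.0025,0.035,0],[0,0,0],[0,0,0]],"spin":[-0.07,-0.07,0,0,0,0,0,0,0,0]}' 25
python3 - <<'E'
from h import *
for n in ['side','wrist','scene']:grab(n,'5')
s=bot.get_state();print(s['tool_pos'],s['width'],s['force'])
E
```

```text
time: 5.8
tool_pos: [0.575, 0.1556, 0.3761]
tcp_rot: [0.707, 0.707, -0.001, -0.001]
force: [-0.1, -0.3, 0.1]
width: 0.97
[0.57533092 0.15320995 0.37691113] 0.9692557582383475 [0.18084817 0.07786521 0.22152841]
```

View pics/wrist_5.png

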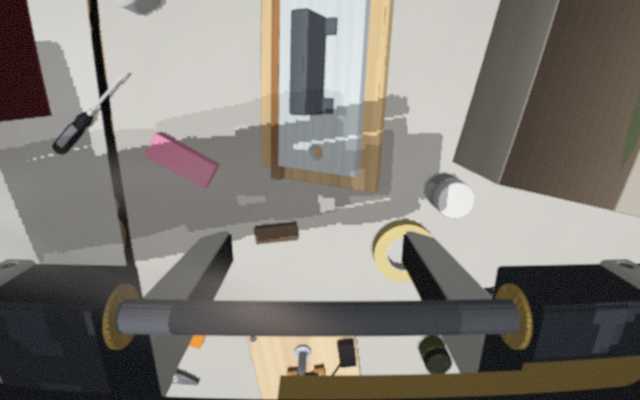

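View pics/side_5.png

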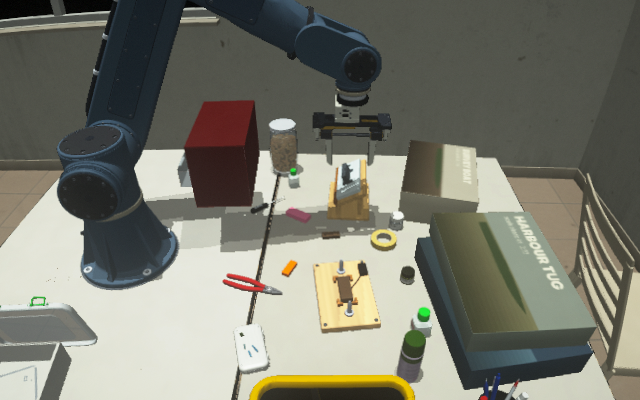

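```bash
python3 -m handwheel '{"jaw":[0.09,0.09,0.09,0.09,0.09,0.09],"dp":[[0,0.03,0],[0,0.03,0],[0,0.03,0],[0,0,0],[0,0,0],[0,0,0]],"spin":[0,0,0,0,0,0]}' 25
python3 - <<'E'
from h import *
for n in ['side','wrist','scene']:grab(n,'6')
s=bot.get_state();print(s['tool_pos'],s['width'],s['force'])
a=load('side','6')['img'][140:225,310:390,::-1]; b=load('wrist','6')['img'][0:330,200:460,::-1]
a=cv2.resize(a,(376,400),interpolation=2);b=cv2.resize(b,(424,538),interpolation=2);a=np.vstack([a,np.zeros((138,376,3),np.uint8)])
cv2.imwrite('pics/c11.png',np.hstack([a,b]))
E
```

```text
time: 6.45
tool_pos: [0.5756, 0.243, 0.3774]
tcp_rot: [0.709, 0.706, -0.0, -0.0]
force: [0.0, -0.4, -0.3]
width: 0.969
[0.57562865 0.24288877 0.37771944] 0.9658760311072077 [ 0.50693499  0.25433131 -0.03012914]
```

View pics/c11.png

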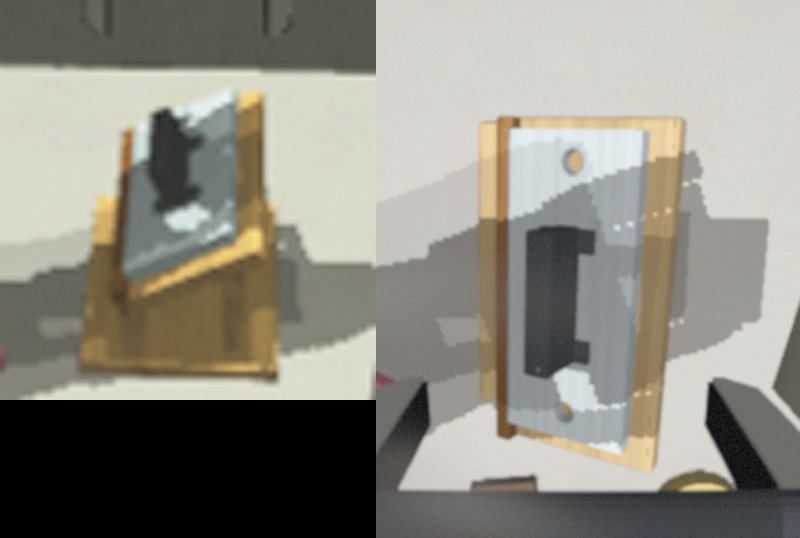

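```bash
python3 - <<'E'
from h import *
import math
w=load('wrist','6');c=load('scene','2')
g=lambda x,y:(200+(x-376)*260/424,y*330/538); f=lambda x,y:(185+x/7,195+y/7)
def ray(c,uv):
    s=slopes(c,[uv])[0];d=np.r_[s,1]@c['R'];return -c['R'].T@c['t'],d/np.linalg.norm(d)
def tri(a,b):
    (o1,d1),(o2,d2)=ray(w,a),ray(c,b);A=np.c_[d1,-d2];t=np.linalg.lstsq(A,o2-o1,rcond=None)[0];p,q=o1+t[0]*d1,o2+t[1]*d2;return (p+q)/2,np.linalg.norm(p-q)
prs={'holeL':((573,161),(197,379)),'holeR':((565,411),(560,161)),
'corner lowL':((508,128),(220,512)) ,'corner hiL':((646,131),(90,310)),'corner hiR':((622,453),(540,45)),'corner lowR':((507,425),(670,232))}
# scene: lower-left corner (220,512) is y large? 
for k,(a,b) in prs.items(): print(k,*tri(g(*a),f(*b)))
from PIL import Image
E
```

```text
holeL [0.5780334  0.31752156 0.08259222] 0.001910630426242286
holeR [0.57376015 0.18718352 0.081322  ] 0.0006230730642221892
corner lowL [0.54598554 0.33423966 0.06629236] 0.0008536900996526056
corner hiL [0.61062553 0.33044729 0.09537979] 0.002421936837027579
corner hiR [0.60375339 0.16969207 0.0965928 ] 0.0011651101459263997
corner lowR [0.54017384 0.17233198 0.06627359] 0.0012753011455030544
```

```bash
python3 - <<'E'
from h import *
# orthophoto z=0, x .2-.75,y -.3..0.4 ; 1mm/px; image right=+x up=+y
xs=np.arange(.25,.75,.001);ys=np.arange(.4,-.2,-.001)
X,Y=np.meshgrid(xs,ys);o=np.zeros((len(ys),len(xs),3),np.uint8)
for t in ['6','1','5']:
    c=load('wrist',t);p=proj(c,np.c_[X.ravel(),Y.ravel(),0*X.ravel()]).reshape(X.shape+(2,)).astype(np.float32)
    v=((p[...,1]>0)&(p[...,1]<235)&(p[...,0]>0)&(p[...,0]<640))
    im=cv2.remap(c['img'],p[...,0],p[...,1],1); o[v]=im[v]
for k in range(0,500,50): o[:,k]=o[:,k]//2+(40,0,0)
for k in range(0,600,50): o[k]=o[k]//2+(0,40,0)
cv2.imwrite('pics/ortho.png',o[:,:,::-1])
E
```

```text
(no output)
```

View pics/ortho.png

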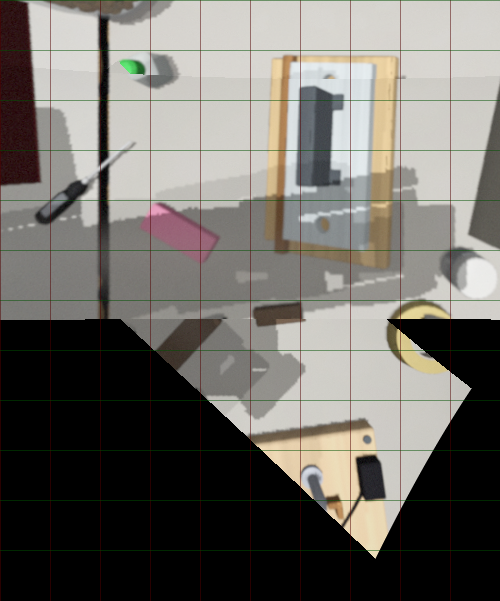

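```bash
python3 -m handwheel '{"jaw":[0.093,0.093,0.093,0.093,0.093,0.093,0.093,0.093,0.093,0.093,0.093,0.093,0.093,0.093,0.093],"dp":[[-0.0008,0.0008,-0.003],[-0.0008,0.0008,-0.003],[-0.0008,0.0008,-0.003],[-0.0008,0.0008,-0.003],[-0.0008,0.0008,-0.003],[-0.0008,0.0008,-0.003],[-0.0008,0.0008,-0.003],[-0.0008,0.0008,-0.003],[-0.0008,0.0008,-0.003],[-0.0008,0.0008,-0.003],[-0.0008,0.0008,-0.003],[-0.0008,0.0008,-0.003],[0,0,-0.005],[0,0,0],[0,0,0]],"spin":[0.125,0.125,0.125,0.125,0.125,0.125,0.125,0.125,0.125,0.125,0.125,0.125,0.04,0,0]}' 20
python3 - <<'E'
from h import *
for n in ['side','wrist','scene']:grab(n,'7')
s=bot.get_state();print(s['tool_pos'],s['tcp_rot'],s['width'],s['force'],s['joint_pos'])
a=load('scene','7')['img'][140:300,160:320,::-1]; b=load('wrist','7')['img']
c=load('wrist','7')
n=np.array([-.469,.016,.883]);y=np.array([.035,.999,0]);T=np.array([.5757,.2521,.0815]);x=np.cross(y,n)
pts=[T+.03*n+i*.035*y+j*.007*x for i in(-1,1) for j in(-1,1)]+[T+.065*y,T-.065*y]
p=proj(c,pts);print(p.round(0).tolist())
b=b[:,:,::-1].copy()
for q in p: cv2.circle(b,(int(q[0]),int(q[1])),3,(0,0,255),1)
cv2.imwrite('pics/c12.png',b);cv2.imwrite('pics/c13.png',cv2.resize(a,(600,600),interpolation=2))
E
```

```text
time: 7.85
tool_pos: [0.5659, 0.2531, 0.3367]
tcp_rot: [0.018, 1.0, -0.0, -0.0]
force: [-1.0, -0.8, 0.2]
width: 0.997
[0.56591032 0.25355346 0.33708384] [1.77815753e-02 9.99841875e-01 6.99704027e-05 1.87780105e-04] 1.0037908234636004 [ 0.52352586 -0.2829674   0.04607462] [ 3.46171226e-01  5.48168092e-01  1.52386308e+00 -3.32415178e-06
  1.06916071e+00 -1.18905848e+00]
[[262.0, 203.0], [261.0, 224.0], [369.0, 203.0], [370.0, 224.0], [404.0, 219.0], [227.0, 220.0]]
```

View pics/c12.png

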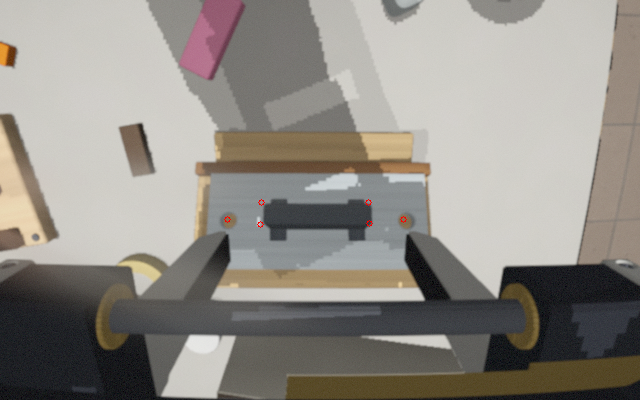

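View pics/c13.png

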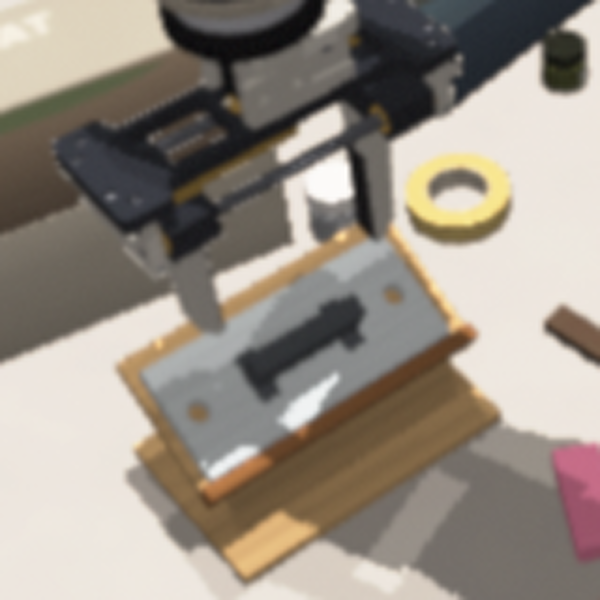

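```bash
python3 -m handwheel '{"jaw":[0.093,0.093,0.093,0.093,0.093],"dp":[[0,0,-0.02],[0,0,-0.02],[0,0,-0.015],[0,0,-0.0095],[0,0,0]],"spin":[0,0,0,0,0]}' 15
python3 -m handwheel '{"jaw":[0.055,0.055,0.055,0.055,0.055,0.055,0.055],"dp":[[0,0,0],[0,0,0],[0,0,0],[0,0,0],[0,0,0],[0,0,0],[0,0,0]],"spin":[0,0,0,0,0,0,0]}' 15
```

```text
time: 8.42
tool_pos: [0.5655, 0.2536, 0.2706]
tcp_rot: [0.017, 1.0, -0.0, -0.001]
force: [-0.2, 0.6, 0.7]
width: 1.0
time: 9.0
tool_pos: [0.5659, 0.2539, 0.2731]
tcp_rot: [0.017, 1.0, 0.0, 0.0]
force: [-0.9, -1.0, 5.6]
width: 0.751
```

The opening reads about 70 mm, which matches the rib length. Lifting slightly to see how the plate hangs.

```bash
python3 -m handwheel '{"jaw":[0.055,0.055,0.055,0.055,0.055,0.055],"dp":[[0,0,0.004],[0,0,0.008],[0,0,0.014],[0,0,0.014],[0,0,0],[0,0,0]],"spin":[0,0,0,0,0,0]}' 25
python3 - <<'E'
from h import *
for n in ['side','wrist','scene']:grab(n,'8')
s=bot.get_state();print(s['tool_pos'],s['width'],s['force'],s['moment'])
a=load('side','8')['img'][100:230,290:410,::-1]; b=load('scene','8')['img'][140:300,160:320,::-1]
cv2.imwrite('pics/c14.png',np.hstack([cv2.resize(a,(400,433),interpolation=2),cv2.resize(b,(400,433),interpolation=2)]))
E
```

```text
time: 9.5
tool_pos: [0.5657, 0.2538, 0.3127]
tcp_rot: [0.017, 1.0, 0.0, 0.0]
force: [-0.7, -0.7, -2.7]
width: 0.75
[0.56552945 0.25372053 0.31126447] 0.7476100098909295 [ 0.45232721  0.70385549 -3.1795712 ] [ 0.09910566 -0.02789404  0.02100659]
```

View pics/c14.png

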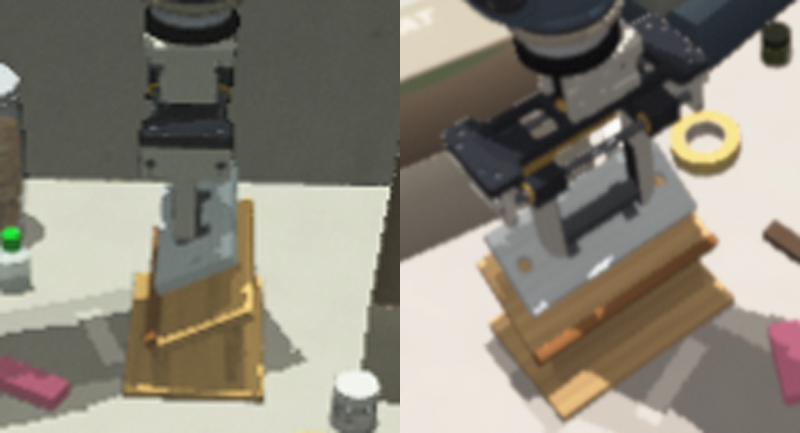

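```bash
python3 - <<'E'
from h import *
xs=np.arange(.2,.75,.001);ys=np.arange(.32,-.32,-.001)
X,Y=np.meshgrid(xs,ys)
c=load('side','7');p=proj(c,np.c_[X.ravel(),Y.ravel(),0*X.ravel()]).reshape(X.shape+(2,)).astype(np.float32)
o=cv2.remap(c['img'],p[...,0],p[...,1],1)
for k in range(0,550,50): o[:,k]=o[:,k]//2+(60,0,0)
for k in range(20,640,50): o[k]=o[k]//2+(0,60,0)
o=o[:600]
cv2.imwrite('pics/ortho2.png',o[:,:,::-1])
E
```

```text
(no output)
```

View pics/ortho2.png

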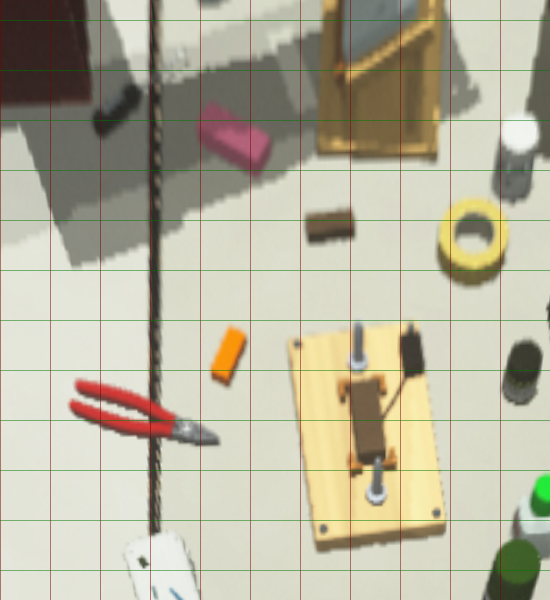

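Gripped, and the plate is still tilted. The tool can't tilt, so I'll rest the plate on the free bit of table at about (0.30, 0.06), where pressing its lower edge down will level it in the pads.

```bash
python3 -m handwheel '{"jaw":[0.055,0.055,0.055,0.055,0.055,0.055,0.055,0.055,0.055,0.055,0.055,0.055,0.055,0.055,0.055],"dp":[[-0.01,-0.007,0.005],[-0.02,-0.0145,0.005],[-0.0268,-0.0194,0],[-0.0268,-0.0194,0],[-0.0268,-0.0194,0],[-0.0268,-0.0194,0],[-0.0268,-0.0194,0],[-0.0268,-0.0194,0],[-0.0268,-0.0194,0],[-0.0268,-0.0194,0],[-0.02,-0.0145,0],[-0.003,-0.002,0],[0,0,0],[0,0,0],[0,0,0]],"spin":[0,0,0,0,0,0,0,0,0,0,0,0,0,0,0]}' 25
python3 - <<'E'
from h import *
for n in ['side','wrist','scene']:grab(n,'9')
s=bot.get_state();print(s['tool_pos'],s['width'],s['force'],s['moment'],s['joint_pos'])
E
```

```text
time: 10.9
tool_pos: [0.2992, 0.0609, 0.3223]
tcp_rot: [0.017, 1.0, 0.0, 0.0]
force: [0.5, 0.3, -3.8]
width: 0.752
[0.29891862 0.06092918 0.3221483 ] 0.7540306325775434 [-0.41899613 -0.3335112  -3.31569487] [ 0.14465895 -0.06626918 -0.00490195] [ 4.80546142e-02  2.76692286e-02  2.30692925e+00 -7.42169985e-07
  8.07149735e-01 -1.48956136e+00]
```

View pics/side_9.png

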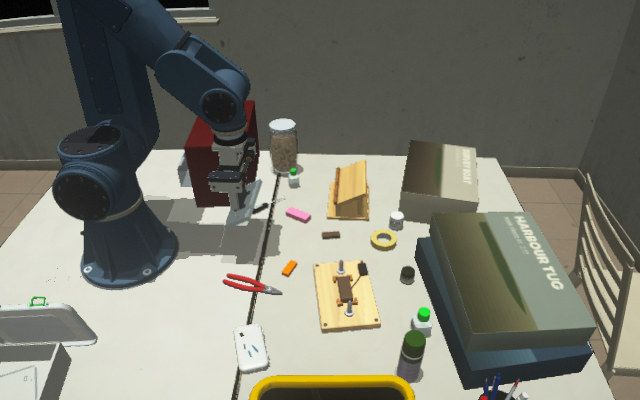

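View pics/wrist_9.png

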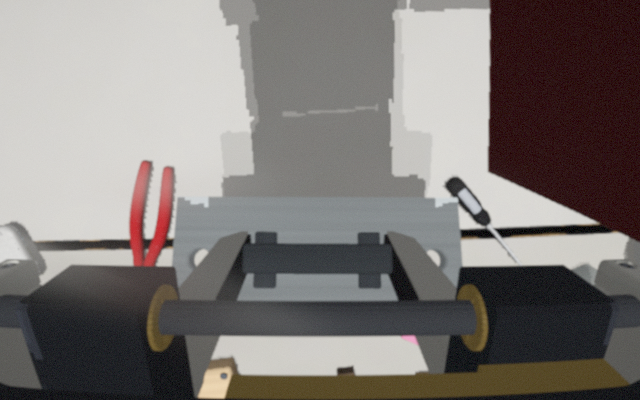

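```bash
python3 -m handwheel '{"jaw":[0.055,0.055,0.055,0.055,0.055,0.055,0.055],"dp":[[0,0,-0.03],[0,0,-0.03],[0,0,-0.025],[0,0,-0.012],[0,0,0],[0,0,0],[0,0,0]],"spin":[0,0,0,0,0,0,0]}' 15
python3 -m handwheel '{"jaw":[0.055,0.055,0.055,0.055,0.055,0.055],"dp":[[0,0,-0.003],[0,0,-0.003],[0,0,-0.003],[0,0,-0.002],[0,0,0],[0,0,0]],"spin":[0,0,0,0,0,0]}' 10
```

```text
time: 11.63
tool_pos: [0.2989, 0.0608, 0.2258]
tcp_rot: [0.017, 1.0, 0.0, 0.0]
force: [0.5, 0.2, -3.4]
width: 0.752
time: 12.13
tool_pos: [0.2984, 0.0606, 0.2142]
tcp_rot: [0.017, 1.0, 0.0, -0.0]
force: [1.5, 0.1, -3.5]
width: 0.753
```

```bash
python3 -m handwheel '{"jaw":[0.055,0.055,0.055,0.055,0.055],"dp":[[0,0,-0.002],[0,0,-0.002],[0,0,-0.002],[0,0,0],[0,0,0]],"spin":[0,0,0,0,0]}' 10
python3 - <<'E'
from h import *
for n in ['side','wrist','scene']:grab(n,'10')
b=load('side','10')['img'][120:250,180:310,::-1];cv2.imwrite('pics/c15.png',cv2.resize(b,(600,600),interpolation=2))
E
```

```text
time: 12.55
tool_pos: [0.2995, 0.0606, 0.2086]
tcp_rot: [0.017, 1.0, 0.0, 0.002]
force: [5.1, -0.3, 3.4]
width: 0.753
```

View pics/c15.png

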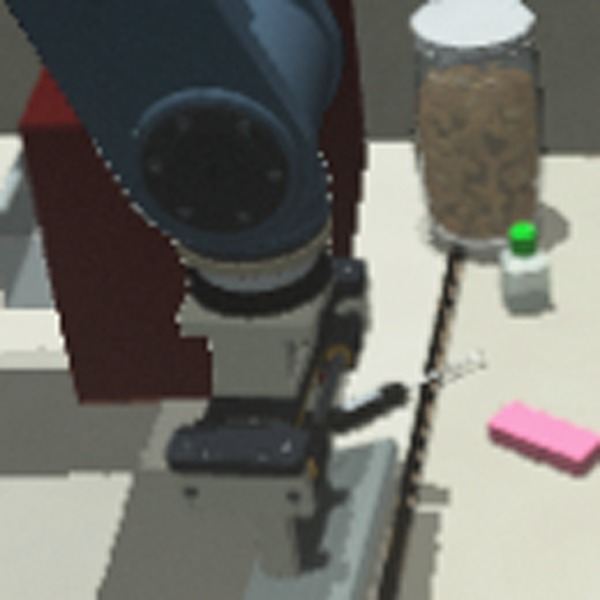

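```bash
python3 -m handwheel '{"jaw":[0.055,0.055,0.055,0.055,0.055],"dp":[[0,0,-0.002],[0,0,-0.002],[0,0,-0.001],[0,0,0],[0,0,0]],"spin":[0,0,0,0,0]}' 8
python3 - <<'E'
from h import *
c=grab('wrist','11'); s=bot.get_state();print(s['tool_pos'],s['force'],s['moment'])
m=(c['img'].min(2)>110)&(c['img'].max(2)<215)
# plate plane from depth: region between the fingers on plate
P=depthpts(c,[(u,v) for u in range(150,500,2) for v in range(150,300,2)])
ok=(P[:,2]>-.01)&(P[:,2]<.06);print(ok.sum())
E
```

```text
time: 13.12
tool_pos: [0.2985, 0.0607, 0.2033]
tcp_rot: [0.017, 1.0, 0.0, 0.0]
force: [3.3, 0.7, 2.8]
width: 0.753
[0.29840581 0.06064684 0.20330381] [3.99839011 0.477953   2.6171277 ] [ 0.18427189 -0.68225125  0.0461547 ]
11773
```

View pics/wrist_11.png

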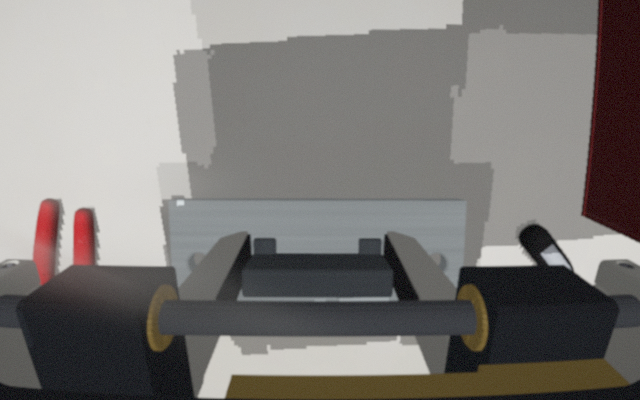

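```bash
python3 -m handwheel '{"jaw":[0.055,0.055,0.055,0.055,0.055],"dp":[[0,0,-0.001],[0,0,-0.001],[0,0,-0.001],[0,0,0],[0,0,0]],"spin":[0,0,0,0,0]}' 8
python3 -c "
from h import *
c=grab('wrist','12');print(c['z_map'][205:240,320][::5])
P=depthpts(c,[(u,v) for u in range(270,370,4) for v in range(205,236,2)]);A=np.c_[P[:,:2],np.ones(len(P))];k=np.linalg.lstsq(A,P[:,2],rcond=None)[0];print(k,P[:,2].mean(),P[:,0].min(),P[:,0].max())"
```

```text
time: 13.58
tool_pos: [0.2979, 0.0606, 0.2]
tcp_rot: [0.017, 1.0, -0.0, -0.001]
force: [1.4, -0.6, -1.1]
width: 0.751
[0.17745046 0.17893755 0.17761187 0.1802703  0.1799445  0.17976902
 0.18080504]
[-0.70491843  0.02755852  0.209465  ] 0.011690411786984142 0.22125455228305776 0.2924468232718852
```

```bash
python3 -m handwheel '{"jaw":[0.055,0.055,0.055,0.055],"dp":[[0,0,-0.001],[0,0,-0.001],[0,0,0],[0,0,0]],"spin":[0,0,0,0]}' 8
python3 - <<'E'
from h import *
for n in ['wrist','side']:grab(n,'13')
b=load('side','13')['img'][170:260,200:290,::-1];b=cv2.resize(b,(400,400),interpolation=2)
a=load('wrist','13')['img'][170:320,140:500,::-1];a=cv2.resize(a,(800,333));
cv2.imwrite('pics/c16.png',np.vstack([a,np.hstack([b,b])])[:600])
E
```

```text
time: 13.97
tool_pos: [0.2981, 0.0606, 0.1981]
tcp_rot: [0.017, 1.0, -0.0, -0.001]
force: [0.9, 0.1, -2.4]
width: 0.755
```

View pics/c16.png

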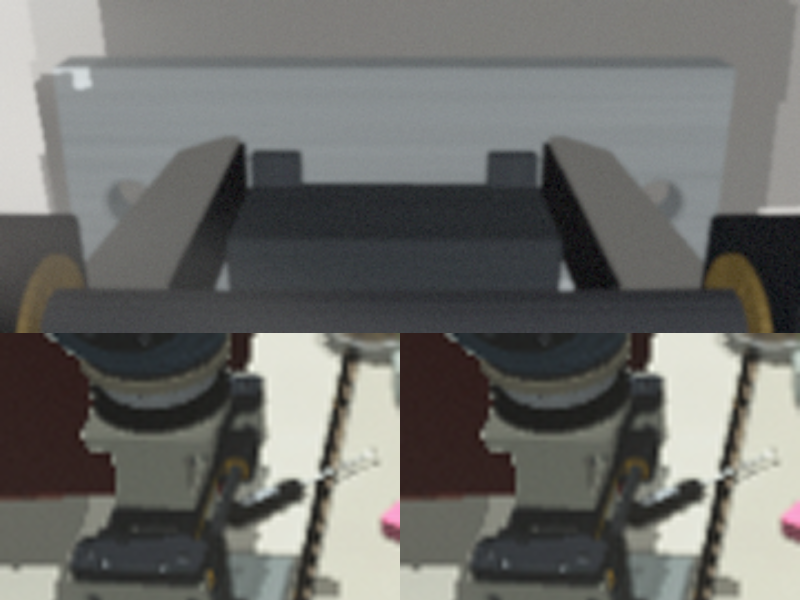

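```bash
python3 - <<'E'
from h import *
c=load('wrist','13')
b=c['img'][180:290,150:490,::-1];cv2.imwrite('pics/c17.png',cv2.resize(b,(796,258*1),interpolation=2))
for z in (0.005,.01,.015,.02,.025,.03):
    q=onplane(c,[(168,199),(469,199)],z); print(z,q[:,:2].round(4).tolist(),np.linalg.norm(q[0]-q[1]))
E
```

```text
0.005 [[0.2704, -0.0181], [0.276, 0.1433]] 0.16149267668584688
0.01 [[0.269, -0.0158], [0.2745, 0.141]] 0.15684228170610454
0.015 [[0.2676, -0.0134], [0.2729, 0.1387]] 0.15219188672636222
0.02 [[0.2662, -0.0111], [0.2713, 0.1364]] 0.14754149174661982
0.025 [[0.2648, -0.0087], [0.2698, 0.1341]] 0.14289109676687745
0.03 [[0.2634, -0.0064], [0.2682, 0.1318]] 0.13824070178713507
```

View pics/c17.png

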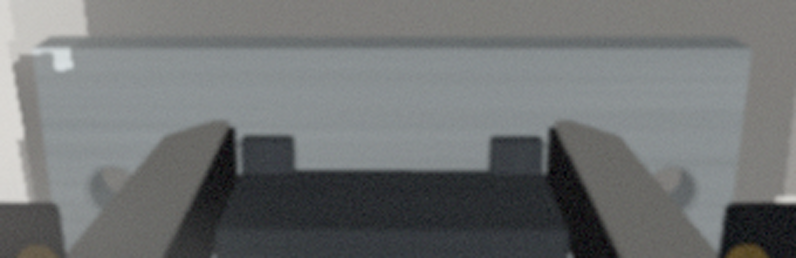

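```bash
python3 - <<'E'
from h import *
c=load('wrist','13')
for z in (0.005,.01,.015,.02,.025,.03):
    q=onplane(c,[(196,259),(438,260)],z); r=onplane(c,[(169,199.5),(470,199.5)],z);print(z,q[:,:2].round(4).tolist(),np.linalg.norm(q[0]-q[1]), np.linalg.norm(r[0]-r[1]))
E
```

```text
0.005 [[0.3061, -0.0077], [0.3115, 0.1287]] 0.1365056441093055 0.16156312745367787
0.01 [[0.3037, -0.0056], [0.3089, 0.1268]] 0.13257478374399423 0.15691070375100044
0.015 [[0.3012, -0.0036], [0.3063, 0.125]] 0.1286439233786831 0.15225828004832298
0.02 [[0.2988, -0.0015], [0.3037, 0.1231]] 0.12471306301337189 0.14760585634564552
0.025 [[0.2963, 0.0005], [0.3011, 0.1212]] 0.12078220264806065 0.14295343264296806
0.03 [[0.2939, 0.0026], [0.2985, 0.1193]] 0.11685134228274945 0.13830100894029063
```

```bash
python3 -m handwheel '{"jaw":[0.055,0.055,0.055,0.055],"dp":[[0,0,0],[0,0,-0.0007],[0,0,0],[0,0,0]],"spin":[0,0,0,0]}' 3
python3 - <<'E'
from h import *
c=grab('wrist','14');b=c['img'][180:290,150:490,::-1];cv2.imwrite('pics/c18.png',cv2.resize(b,(796,258*1),interpolation=2))
E
```

```text
time: 14.4
tool_pos: [0.2981, 0.0606, 0.1974]
tcp_rot: [0.017, 1.0, -0.0, -0.0]
force: [-1.4, -0.1, -1.3]
width: 0.75
```

View pics/c18.png

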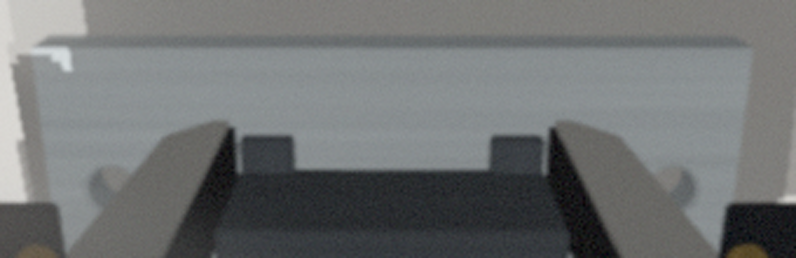

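```bash
python3 -m handwheel '{"jaw":[0.072,0.075,0.08,0.085,0.085,0.085],"dp":[[0,0,0],[0,0,0],[0,0,0],[0,0,0],[0,0,0],[0,0,0]],"spin":[0,0,0,0,0,0]}' 3
python3 - <<'E'
from h import *
c=grab('wrist','15');b=c['img'][180:290,150:490,::-1];cv2.imwrite('pics/c19.png',cv2.resize(b,(796,258*1),interpolation=2))
E
```

```text
time: 14.95
tool_pos: [0.2984, 0.0606, 0.1975]
tcp_rot: [0.017, 1.0, -0.0, 0.0]
force: [0.4, 0.3, -0.9]
width: 0.915
```

View pics/c19.png

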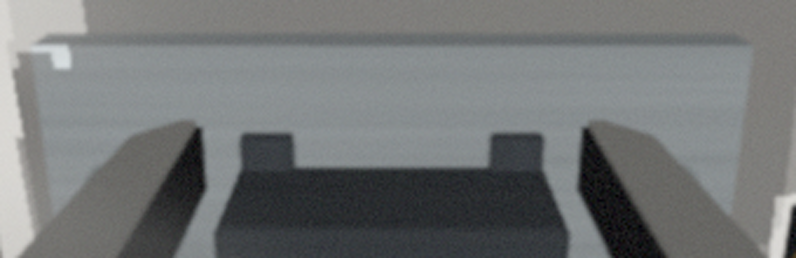

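```bash
python3 -m handwheel '{"jaw":[0.09,0.09,0.09,0.09,0.09,0.09,0.06,0.06,0.06,0.06,0.06,0.06,0.06,0.06,0.06,0.06,0.06,0.06],"dp":[[0,0,0.01],[0,0,0.03],[0,0,0.035],[0,0,0.035],[0,0,0.035],[0,0,0.015],[0,0,0],[0,0,0],[0,0,0],[0,0,0],[0,0,0],[0,0,0],[0,0,0],[0,0,0],[0,0,0],[0,0,0],[0,0,0],[0,0,0]],"spin":[0,0,0,-0.125,-0.125,-0.125,-0.125,-0.125,-0.125,-0.125,-0.125,-0.125,-0.125,-0.125,-0.125,-0.071,0,0]}' 15
python3 - <<'E'
from h import *
for n in ['side','wrist','scene']:grab(n,'16')
s=bot.get_state();print(s['tool_pos'],s['tcp_rot'],s['width'],s['force'],s['moment'])
E
```

```text
time: 16.5
tool_pos: [0.2983, 0.0606, 0.3575]
tcp_rot: [0.718, 0.696, -0.0, -0.0]
force: [0.2, -0.6, 0.1]
width: 0.648
[0.29834808 0.06061455 0.35749844] [ 7.18340640e-01  6.95691543e-01 -3.44126443e-05 -2.26821670e-05] 0.6457154044008232 [0.352738   0.23370611 0.12117628] [ 0.01590123  0.03446573 -0.00519343]
```

View pics/wrist_16.png

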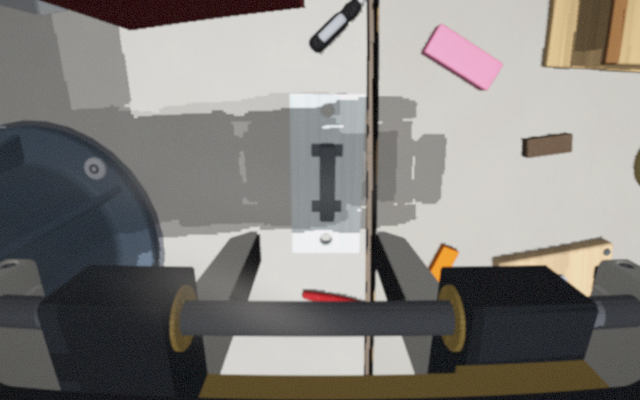

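View pics/side_16.png

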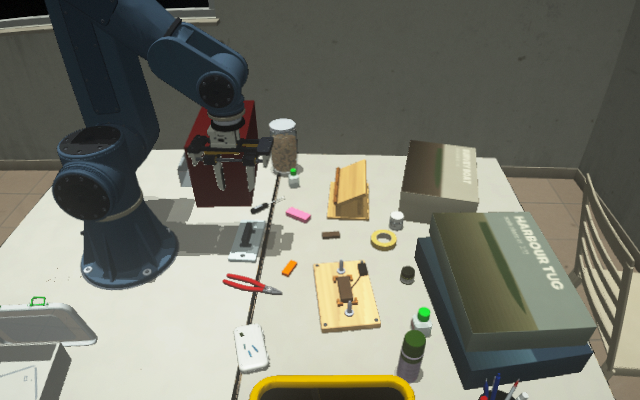

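```bash
python3 - <<'E'
from h import *
c=load('wrist','16')
b=c['img'][85:260,270:400,::-1];cv2.imwrite('pics/c20.png',cv2.resize(b,None,fx=4.5,fy=3.4,interpolation=2))
E
```

```text
(no output)
```

View pics/c20.png

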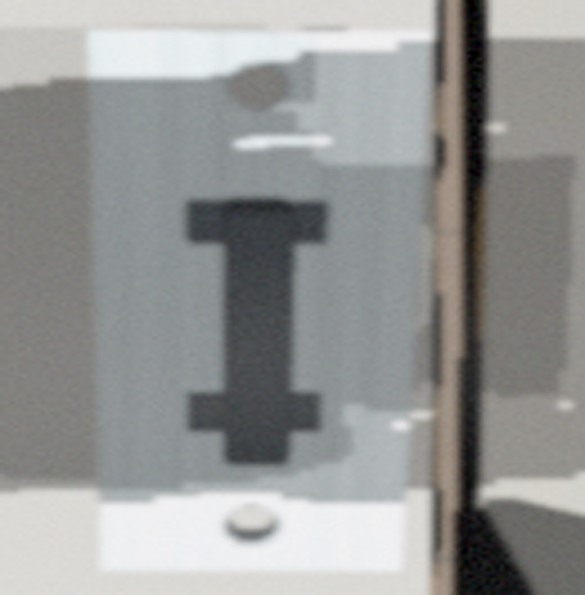

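```bash
python3 - <<'E'
from h import *
import math
c=load('wrist','16');f=lambda x,y:(270+x/4.5,85+y/3.4)
q=onplane(c,[f(88,30),f(437,32),f(403,571),f(100,571)],.010)
print(q.round(4),[np.linalg.norm(q[i]-q[i-1]).round(4) for i in range(4)],q.mean(0))
h=onplane(c,[f(258,86),f(252,521)],.010);d=h[0]-h[1];print('holes',h,h.mean(0),np.linalg.norm(d),'yaw',math.degrees(math.atan2(-d[0],d[1])))
r=onplane(c,[f(222,200),f(292,200),f(290,463),f(226,463)],.040);print('rib',r,r.mean(0))
P=depthpts(c,[(int(270+x/4.5),int(85+y/3.4)) for x in range(110,400,6) for y in range(40,560,6) if not(180<x<335 and 190<y<470)])
for lo,hi in ((.26,.285),(.285,.31),(.31,.335)):
    m=(P[:,0]>lo)&(P[:,0]<hi)&(P[:,2]<.05);print(lo,m.sum(),np.percentile(P[m,2],[10,50,90]))
E
```

```text
[[ 0.275   0.1415  0.01  ]
 [ 0.3467  0.1387  0.01  ]
 [ 0.3399 -0.0213  0.01  ]
 [ 0.2692 -0.019   0.01  ]] [np.float64(0.1606), np.float64(0.0718), np.float64(0.1602), np.float64(0.0707)] [0.30773615 0.05997364 0.01      ]
holes [[ 0.30955948  0.12540997  0.01      ]
 [ 0.30509655 -0.00343044  0.01      ]] [0.30732802 0.06098976 0.01      ] 0.12891768249211571 yaw -1.9838889153377552
rib [[0.30106089 0.09819485 0.04      ]
 [0.31458917 0.09777021 0.04      ]
 [0.3128988  0.02625101 0.04      ]
 [0.29972836 0.02667571 0.04      ]] [0.3070693  0.06222295 0.04      ]
0.26 668 [0.00954333 0.01037559 0.01130777]
0.285 971 [0.00907066 0.01035823 0.01133159]
0.31 1158 [0.00938624 0.01040012 0.01139906]
```

The plate lies flat (top 10.4 mm ±1 everywhere), centred at (0.3073, 0.0608) with yaw −2°. Now gripping across the rib.

```bash
python3 -m handwheel '{"jaw":[0.04,0.04,0.04,0.04,0.04,0.04,0.04,0.04,0.04],"dp":[[0.009,0,0],[0,0,-0.03],[0,0,-0.035],[0,0,-0.035],[0,0,-0.03],[0,0,-0.018],[0,0,-0.009],[0,0,0],[0,0,0]],"spin":[0,0,0,0,0,0,0,0,0]}' 30
python3 -m handwheel '{"jaw":[0.005,0.005,0.005,0.005,0.005,0.005,0.005],"dp":[[0,0,0],[0,0,0],[0,0,0],[0,0,0],[0,0,0],[0,0,0],[0,0,0]],"spin":[0,0,0,0,0,0,0]}' 40
```

```text
time: 17.4
tool_pos: [0.3078, 0.0606, 0.2003]
tcp_rot: [0.719, 0.695, -0.0, -0.0]
force: [-0.1, -0.6, 0.8]
width: 0.429
time: 17.98
tool_pos: [0.3075, 0.0606, 0.2009]
tcp_rot: [0.719, 0.695, 0.0, 0.0]
force: [-1.7, 0.0, 9.2]
width: 0.148
```

```bash
python3 -m handwheel '{"jaw":[0.005,0.005,0.005,0.005,0.005,0.005,0.005,0.005,0.005,0.005,0.005,0.005,0.005,0.005,0.005,0.005,0.005,0.005,0.005,0.005],"dp":[[0,0,0.005],[0,0,0.015],[0,0,0.025],[0,0,0.025],[0,0,0.025],[0,0,0.02],[0.01,-0.007,0.005],[0.02,-0.0145,0],[0.026,-0.019,0],[0.026,-0.019,0],[0.026,-0.019,0],[0.026,-0.019,0],[0.026,-0.019,0],[0.026,-0.019,0],[0.026,-0.019,0],[0.026,-0.019,0],[0.014,-0.0095,0],[0.006,-0.003,0],[0,0,0],[0,0,0]],"spin":[0,0,0,0,0,0,0,0,0,0.02,0.02,0.02,0.02,0.02,0.02,0.02,0.02,0.0145,0,0]}' 40
python3 - <<'E'
from h import *
for n in ['side','wrist','scene']:grab(n,'17')
s=bot.get_state();print(s['tool_pos'],s['tcp_rot'],s['width'],s['force'],s['moment'])
a=load('side','17')['img'][130:340,250:430,::-1]
b=load('wrist','17')['img'][0:380,180:460,::-1]
cv2.imwrite('pics/c21.png',np.hstack([cv2.resize(a,(420,490),interpolation=2),cv2.resize(b,(361,490))]))
E
```

```text
time: 19.65
tool_pos: [0.5648, -0.1253, 0.3194]
tcp_rot: [0.656, 0.755, -0.0, -0.001]
force: [-0.4, 0.3, -3.4]
width: 0.151
[ 0.56469996 -0.12480376  0.32037566] [ 6.55632516e-01  7.55080019e-01 -1.60614238e-04 -3.77883417e-04] 0.1451439051074781 [ 0.03589734  0.79880839 -3.24585426] [-0.0113771  -0.03905246 -0.02366655]
```

View pics/c21.png

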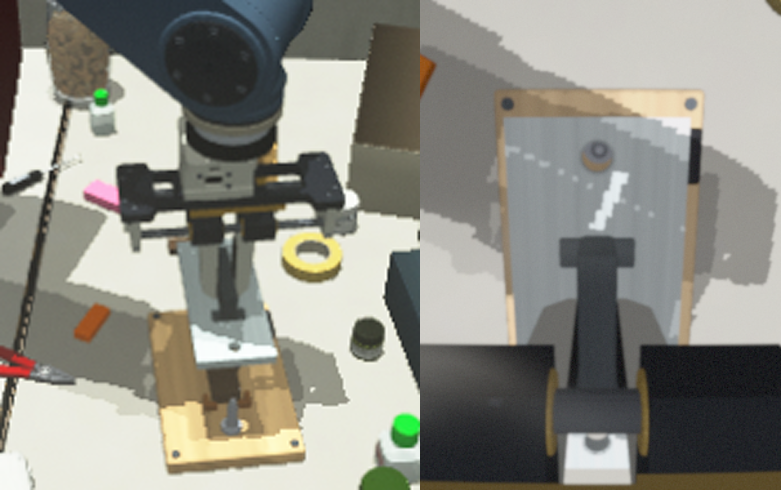

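```bash
python3 - <<'E'
from h import *
c=load('wrist','17')
b=c['img'][95:150,290:350,::-1];d=c['img'][325:375,285:345,::-1]
cv2.imwrite('pics/c22.png',np.vstack([cv2.resize(b,(420,385),interpolation=2)[:300],cv2.resize(d,(420,350),interpolation=2)[:300]]))
E
```

```text
(no output)
```

View pics/c22.png

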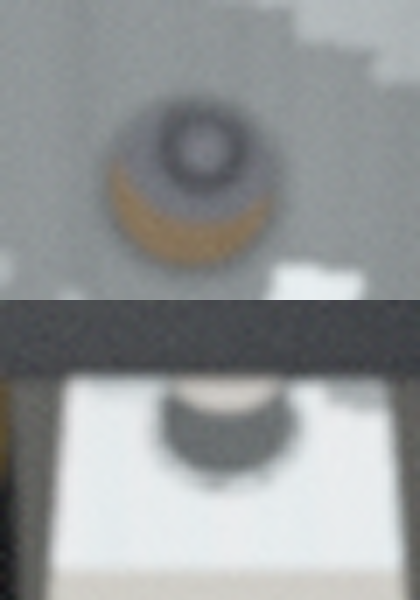

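```bash
python3 - <<'E'
from h import *
import math
c=load('wrist','17')
h=onplane(c,[(317.7,120.6),(317.9,339.3)],.1295);d=h[0]-h[1];print(h,h.mean(0),np.linalg.norm(d),math.degrees(math.atan2(-d[0],d[1])))
print('pin tip',onplane(c,[(319.0,116.4)],.058),'collar?')
y=math.radians(8);print('pred pin',.5654-.065*math.sin(y),-.1251+.065*math.cos(y))
# plate corners far edge
print(onplane(c,[(180+(503-420)*280/361,117*380/490),(180+(691-420)*280/361,117*380/490)],.1295))
E
```

```text
[[ 0.55508789 -0.05977586  0.1295    ]
 [ 0.57302087 -0.18615092  0.1295    ]] [ 0.56405438 -0.12296339  0.1295    ] 0.12764108342367608 8.076512044675914
pin tip [[ 0.5562282  -0.06125983  0.058     ]] collar?
pred pin 0.5563537484375958 -0.06073257553179791
[[ 0.51809991 -0.05052398  0.1295    ]
 [ 0.58766994 -0.04076068  0.1295    ]]
```

```bash
python3 -m handwheel '{"jaw":[0.005,0.005,0.005,0.005,0.005,0.005,0.005],"dp":[[0.001,-0.0008,-0.01],[0,0,-0.015],[0,0,-0.015],[0,0,-0.01],[0,0,-0.005],[0,0,0],[0,0,0]],"spin":[0,0,0,0,0,0,0]}' 40
python3 - <<'E'
from h import *
for n in ['side','wrist','scene']:grab(n,'18')
s=bot.get_state();print(s['tool_pos'],s['tcp_rot'],s['width'],s['force'],s['moment'])
c=load('wrist','18')
b=c['img'][90:150,285:350,::-1];a=load('side','18')['img'][200:330,290:400,::-1];d=load('scene','18')['img'][130:230,310:430,::-1]
cv2.imwrite('pics/c23.png',np.hstack([cv2.resize(b,(420,388),interpolation=2),cv2.resize(a,(328,388),interpolation=2)]))
E
```

```text
time: 20.38
tool_pos: [0.5665, -0.1261, 0.2657]
tcp_rot: [0.656, 0.755, 0.0, 0.0]
force: [0.1, 0.4, -3.2]
width: 0.151
[ 0.56659243 -0.12622925  0.26630582] [6.55730527e-01 7.54994728e-01 2.66798222e-04 6.04748387e-04] 0.1469926633660165 [-0.07901792 -0.32475909 -3.11584248] [ 0.02258536 -0.01730233  0.024011  ]
```

View pics/c23.png

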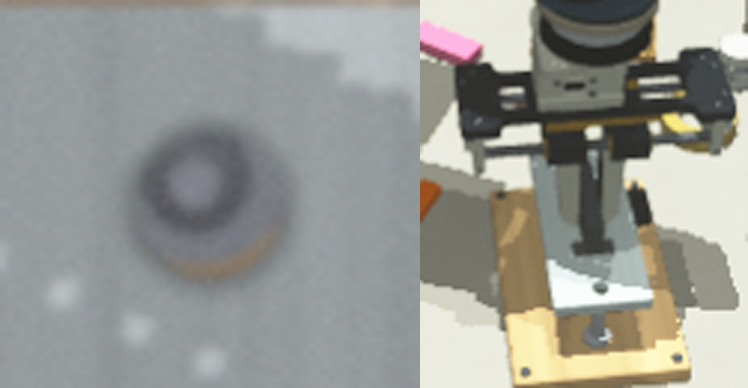

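```bash
python3 - <<'E'
from h import *
c=load('wrist','18')
print(onplane(c,[(317.8,121.4)],.0754),onplane(c,[(315.5,118.2)],.058))
# hole b in side view
s=load('side','18');b=s['img'][285:330,335:370,::-1];cv2.imwrite('pics/c24.png',cv2.resize(b,None,fx=12,fy=12,interpolation=2))
b=load('scene','18')['img'][130:220,320:420,::-1];cv2.imwrite('pics/c25.png',cv2.resize(b,None,fx=6,fy=6,interpolation=2))
w=c['img'][320:400,280:350,::-1];cv2.imwrite('pics/c26.png',cv2.resize(w,None,fx=6,fy=6,interpolation=2))
E
```

```text
[[ 0.55766508 -0.06157624  0.0754    ]] [[ 0.55641094 -0.06119833  0.058     ]]
```

View pics/c24.png

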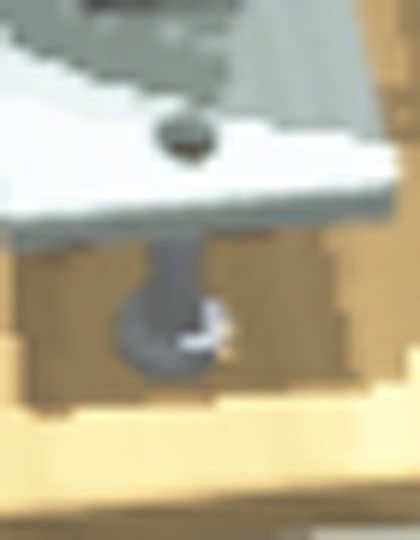

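View pics/c25.png

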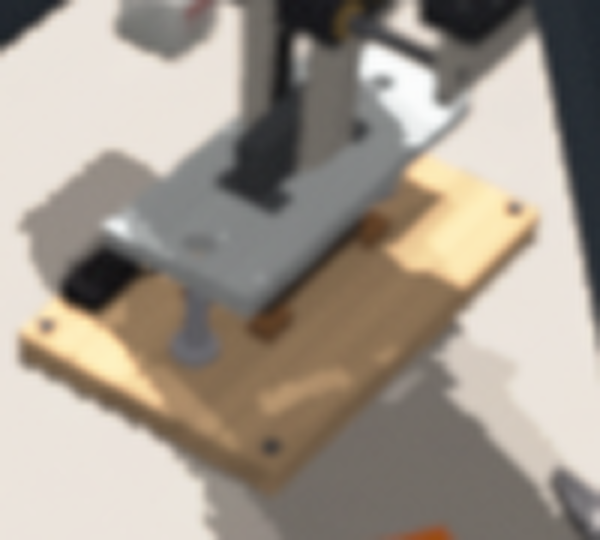

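View pics/c26.png

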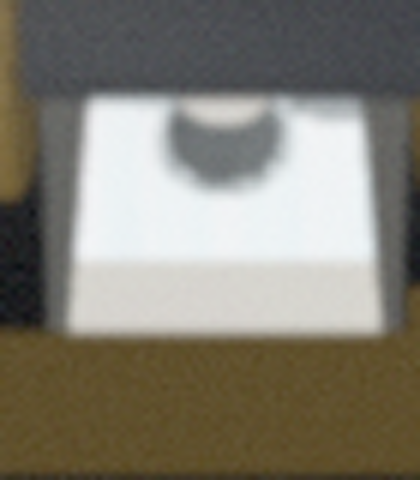

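```bash
python3 -m handwheel '{"jaw":[0.005,0.005,0.005,0.005,0.005,0.005],"dp":[[-0.0012,0.0002,-0.003],[0,0,-0.004],[0,0,-0.003],[0,0,-0.002],[0,0,0],[0,0,0]],"spin":[0,0,0,0,0,0]}' 40
python3 - <<'E'
from h import *
for n in ['side','wrist','scene']:grab(n,'19')
s=bot.get_state();print(s['tool_pos'],s['force'],s['moment'])
c=load('wrist','19')
b=c['img'][90:150,285:350,::-1];a=load('side','19')['img'][270:330,325:375,::-1]
cv2.imwrite('pics/c27.png',np.hstack([cv2.resize(b,(420,388),interpolation=2),cv2.resize(a,(328,388),interpolation=2)]))
E
```

```text
time: 21.03
tool_pos: [0.5652, -0.126, 0.2534]
tcp_rot: [0.656, 0.755, -0.0, -0.0]
force: [-0.8, 0.1, -3.3]
width: 0.151
[ 0.56524394 -0.12600333  0.25364049] [ 0.56243648  0.64285026 -3.77216038] [-0.0086229  -0.01473783  0.01675264]
```

View pics/c27.png

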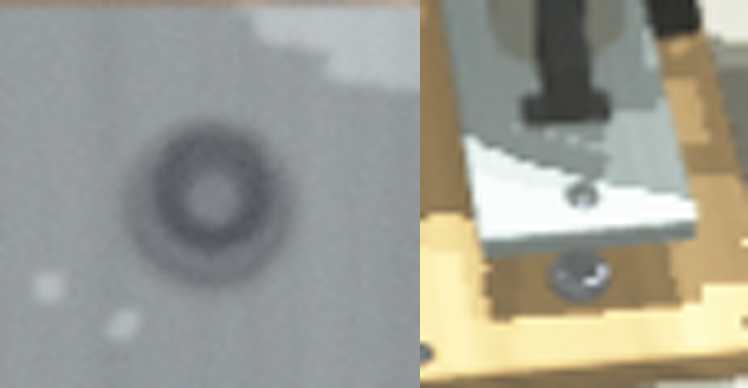

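```bash
python3 -m handwheel '{"jaw":[0.005,0.005,0.005,0.005,0.005,0.005],"dp":[[0,0,-0.002],[0,0,-0.002],[0,0,-0.002],[0,0,-0.002],[0,0,0],[0,0,0]],"spin":[0,0,0,0,0,0]}' 40
python3 - <<'E'
from h import *
for n in ['wrist']:grab(n,'20')
s=bot.get_state();print(s['tool_pos'],s['force'],s['moment'])
c=load('wrist','20')
b=c['img'][90:150,285:350,::-1]
h=lambda:0
cv2.imwrite('pics/c28.png',cv2.resize(b,(420,388),interpolation=2))
E
```

```text
time: 21.68
tool_pos: [0.5652, -0.126, 0.2453]
tcp_rot: [0.656, 0.755, -0.0, -0.0]
force: [-0.1, 0.0, -3.6]
width: 0.145
[ 0.56520607 -0.12597844  0.24549459] [-0.12175196  0.41966737 -4.02849398] [ 0.00264954  0.00887425 -0.00270459]
```

View pics/c28.png

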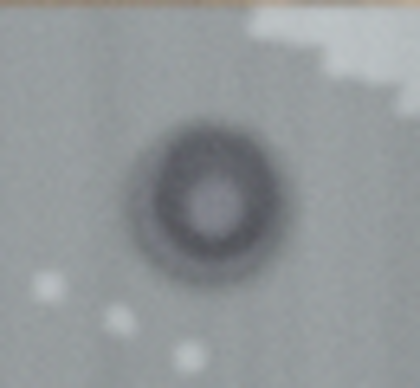

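```bash
python3 -m handwheel '{"jaw":[0.005,0.005,0.005,0.005,0.005,0.005,0.005],"dp":[[0,0,-0.002],[0,0,-0.002],[0,0,-0.002],[0,0,-0.0015],[0,0,-0.001],[0,0,0],[0,0,0]],"spin":[0,0,0,0,0,0,0]}' 40
python3 -m handwheel '{"jaw":[0.005,0.005,0.005,0.005],"dp":[[0,0,-0.0008],[0,0,-0.0007],[0,0,0],[0,0,0]],"spin":[0,0,0,0]}' 40
```

```text
time: 22.32
tool_pos: [0.5652, -0.126, 0.237]
tcp_rot: [0.656, 0.755, -0.0, -0.0]
force: [0.6, 0.4, -4.2]
width: 0.147
time: 22.65
tool_pos: [0.5652, -0.126, 0.2355]
tcp_rot: [0.656, 0.755, -0.0, -0.0]
force: [0.4, 0.1, -4.3]
width: 0.149
```

```bash
python3 -m handwheel '{"jaw":[0.005,0.005,0.005,0.005],"dp":[[0,0,-0.0006],[0,0,-0.0004],[0,0,0],[0,0,0]],"spin":[0,0,0,0]}' 40
```

```text
time: 22.98
tool_pos: [0.5652, -0.126, 0.235]
tcp_rot: [0.656, 0.755, 0.0, 0.0]
force: [-1.9, -0.3, 4.9]
width: 0.146
```

```bash
python3 -m handwheel '{"jaw":[0.005,0.005,0.005],"dp":[[0,0,-0.0005],[0,0,0],[0,0,0]],"spin":[0,0,0]}' 40
```

```text
time: 23.23
tool_pos: [0.5653, -0.126, 0.2349]
tcp_rot: [0.656, 0.755, 0.0, 0.0]
force: [-5.1, 1.7, 10.1]
width: 0.149
```

```bash
python3 -m handwheel '{"jaw":[0.005,0.005,0.02,0.03,0.04,0.04,0.04,0.04,0.04,0.04,0.04,0.04,0.04,0.04],"dp":[[0,0,0.0006],[0,0,0],[0,0,0],[0,0,0],[0,0,0],[0,0,0],[0,0,0.005],[0,0,0.015],[0,0,0.025],[0,0,0.03],[0,0,0.03],[0,0,0.03],[0,0,0],[0,0,0]],"spin":[0,0,0,0,0,0,0,0,0,0,0,0,0,0]}' 10
python3 - <<'E'
from h import *
for n in ['side','wrist','scene']:grab(n,'21')
s=bot.get_state();print(s['tool_pos'],s['force'],s['width'])
c=load('wrist','21')
b=c['img'][0:380,180:460,::-1];a=load('side','21')['img'][210:350,290:400,::-1]
cv2.imwrite('pics/c29.png',np.hstack([cv2.resize(b,(361,490),interpolation=2),cv2.resize(a,(385,490),interpolation=2)]))
P=depthpts(c,[(u,v) for u in range(285,360,2) for v in range(60,250,2)])
m=(P[:,2]>.038)&(P[:,2]<.05);Q=P[m];A=np.c_[Q[:,:2]-Q[:,:2].mean(0),np.ones(len(Q))];print(m.sum(),np.linalg.lstsq(A,Q[:,2],rcond=None)[0],np.percentile(Q[:,2],[5,50,95]))
E
```

```text
time: 24.4
tool_pos: [0.5653, -0.126, 0.3714]
tcp_rot: [0.656, 0.755, 0.001, 0.002]
force: [0.3, -1.1, -0.8]
width: 0.428
[ 0.56491842 -0.12589344  0.36851148] [-0.82146594 -0.23624535  0.52363281] 0.43157282212574377
2382 [ 0.0004337  -0.00030441  0.04464014] [0.04322308 0.04451651 0.04701003]
```

View pics/c29.png

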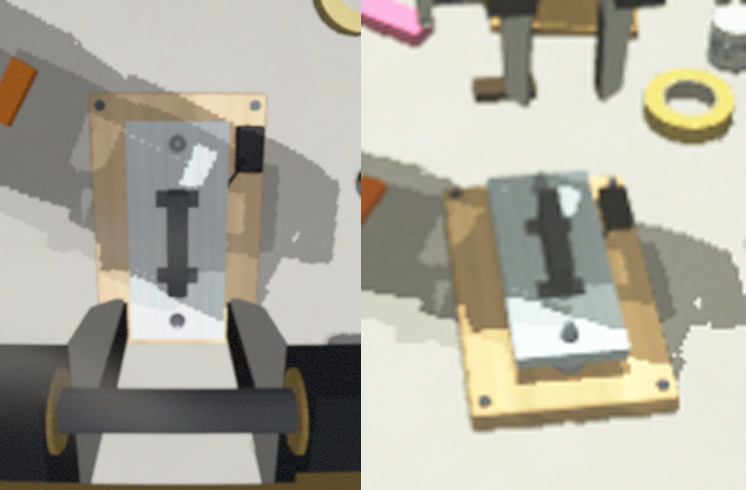

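View pics/side_21.png

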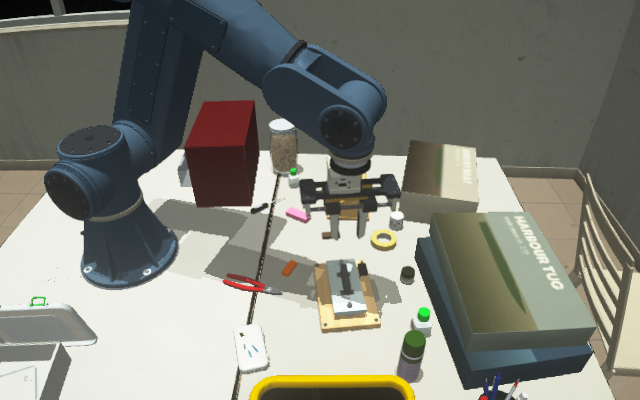

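The plate is over both pins, level, with its top at 44.5 mm (44 expected). The bystanders are where they were and the robot touches nothing. Handing in.

```bash
python3 -c "
from workcell import job,bot
print(bot.get_state()['time'],job.hand_in())"
```

```text
the job is handed in; nothing more can be done
24.55 None
```

The press is loaded. The brown block lies in the nest and the plate sits level on it over both guide pins. The job was handed in at 24.5 s and gave no verdict.

- **Block:** I gripped it across its 28 mm side and set it between the corner stops. Its top then measured 34.4 mm above the table (34 expected) and level. That height is my only sign that the plunger is down; I did not see the plunger itself.
- **Plate:** The tool can only point down, so I took the plate off its stand by the rib's ends and it came away tilted. I lowered it onto a clear patch of table, where it levelled, and gripped it again across the rib. I then lowered it over the pins in small steps; it met the block at the height I had worked out, with at most about 10 N of contact force.
- **Last checks:** After release the plate's top measured 44.5 mm (44 expected), with a slope of less than 0.001. Both pin tops show in the holes. In the last side picture the other things look to be where they were, though I judged that by eye, and the gripper was clear of everything.
- **Disagreements:** The first depth readings on the bare metal plate were too noisy to use. While I was levelling the plate on the table, one estimate suggested it was still tilted about 11°. It barely moved when I let go there, and a later measurement found it flat.

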